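# Clear the soap, scrub the grout joint, tidy the brush away

### The job

The soap bars have been left lying on the wet tile: first lift each one off and leave it balanced, centred, on a steel dome of its own on the soap holder. Then pick the green grout brush out of the cluttered crate and draw its bristle tip in steady touch with the tile along the whole dark L-shaped joint, slowly (about 3 cm/s) from the free end of the long leg, round the corner, to the end of the short leg, and back again the same way to where it began. Finally lay the brush back in the crate, bristles down; everything else in the crate stays there, and the jar, bowl and dipper are left alone.

Things in the scene. Friction and masses are not known exactly. Their poses are not given: they have to be found in the camera images.
- crate: Fixed open wicker crate, outside 250 mm (x) by 330 mm (y) by 60 mm high, walls and floor 6 mm; origin at the centre of its underside. Holds five things side by side, each lying roughly along the crate's x, about 62 mm apart in y; which lies where varies.
- brush: Green grout brush, 128 mm long, 50 mm wide, 100 g, lying in the crate ridge up, nose (+x) to the robot. Origin: at bristle-tip level, z up. Grip from above by the pinch ridge: 18 mm wide (y), x -60 to +30 mm, z 26 to 50 mm. Base 50 mm wide (x -65 to +35, z 14 to 26 mm); nose 24 mm wide. A rear foot (x -63 to -43 mm) reaches down to z 4 mm: tip the nose down 0.1 rad to keep it off the tile.
- brush_tip (a point): Centre of the underside of the brush's bristle tuft, the point to guide along the joint. The tuft (16 mm diameter) sticks down under the nose at brush x +52 mm, from z 14 to 0 mm, and is sprung: it gives up to 6 mm upwards, 0.3 N per mm. At rest the brush lies about 0.03 rad nose-up on tuft and foot.
- hairbrush: Brown hairbrush in the crate, 175 mm long, 52 mm wide, 22 mm high; stays there. Origin at its underside, about its middle; x along it.
- bottle: Orange flat shampoo bottle with white cap lying in the crate, 146 mm long, 48 mm wide, 26 mm high; stays there. Origin at its underside, about its middle; x along it.
- nailbrush: Dark wooden nail brush in the crate, 95 by 44 by 26 mm; stays there. Origin at the centre of its underside; x along it.
- comb: Pale wooden comb in the crate, 150 by 38 by 10 mm; stays there. Origin at the centre of its underside; x along it.
- tile: Fixed white and pale-blue tile slab, 260 mm (x) by 200 mm (y) by 20 mm high; origin at the centre of its underside. A flush dark grout joint, 8 mm wide, runs on its top in an L: long leg 180 mm along x, short leg 105 mm along y.
- joint0 (a point): Point on the joint's centre line, on the tile's top: free end of the long leg (start).
- joint1 (a point): Point on the joint's centre line, on the tile's top: a third along the long leg.
- joint2 (a point): Point on the joint's centre line, on the tile's top: two thirds along the long leg.
- joint3 (a point): Point on the joint's centre line, on the tile's top: the corner of the L.
- joint4 (a point): Point on the joint's centre line, on the tile's top: middle of the short leg.
- joint5 (a point): Point on the joint's centre line, on the tile's top: end of the short leg (finish).
- soap1: Yellow soap bar, 70 mm (x) by 45 mm (y) by 26 mm (z), about 110 g, origin at its centre; lies flat on the tile, its long side roughly along the tile's y. One to three bars are present.
- soap2: Pink soap bar, 70 mm (x) by 45 mm (y) by 26 mm (z), about 110 g, origin at its centre; lies flat on the tile, its long side roughly along the tile's y. One to three bars are present.
- soap3: Green soap bar, 70 mm (x) by 45 mm (y) by 26 mm (z), about 110 g, origin at its centre; lies flat on the tile, its long side roughly along the tile's y. One to three bars are present.
- holder: Fixed steel soap holder, base plate 290 mm (x) by 75 mm (y) by 4 mm; origin at the centre of its underside. Three round steel domes (60 mm diameter, 45.5 mm high) stand on it in a row along x, 95 mm apart, tops curved to a 40 mm radius with a 12 mm wide flat at the crown; a bar set down with its centre over the crown balances.
- dome1 (a point): Crown (top centre) of the first (-x) dome of the holder, 45.5 mm above the table.
- dome2 (a point): Crown (top centre) of the middle dome of the holder, 45.5 mm above the table.
- dome3 (a point): Crown (top centre) of the last (+x) dome of the holder, 45.5 mm above the table.
- jar: White ceramic jar with lid, 84 mm diameter, 95 mm high, origin at its underside; leave alone.
- bowl: Coconut-wood bowl, 120 mm diameter, 50 mm high, origin at its underside; leave alone.
- dipper: Blue plastic dipper, 110 mm diameter, 80 mm high, handle along +y, origin at its underside; leave alone.
Mind the look-alikes: they are no part of the job. What is meant by the soap1 is not orange or red, and is the smaller of those in its own colour.

How it is judged:
On the way, in this order (a step that is already met when the one before it is completed fails the run):
1. every soap bar present rests, released, balanced on a dome of its own (((horizontal distance between soap1 and dome1 below 0.015 m and z of soap1 in the frame of dome1 between 0.008 and 0.042 m) or (horizontal distance between soap1 and dome2 below 0.015 m and z of soap1 in the frame of dome2 between 0.008 and 0.042 m) or (horizontal distance between soap1 and dome3 below 0.015 m and z of soap1 in the frame of dome3 between 0.008 and 0.042 m)) and linear speed of each of soap1, soap2, soap3 below 0.03 m/s and contact force between the fingers and soap1 below 0.05 N and ((horizontal distance between soap2 and dome1 below 0.015 m and z of soap2 in the frame of dome1 between 0.008 and 0.042 m) or (horizontal distance between soap2 and dome2 below 0.015 m and z of soap2 in the frame of dome2 between 0.008 and 0.042 m) or (horizontal distance between soap2 and dome3 below 0.015 m and z of soap2 in the frame of dome3 between 0.008 and 0.042 m)) and contact force between the fingers and soap2 below 0.05 N and ((horizontal distance between soap3 and dome1 below 0.015 m and z of soap3 in the frame of dome1 between 0.008 and 0.042 m) or (horizontal distance between soap3 and dome2 below 0.015 m and z of soap3 in the frame of dome2 between 0.008 and 0.042 m) or (horizontal distance between soap3 and dome3 below 0.015 m and z of soap3 in the frame of dome3 between 0.008 and 0.042 m)) and contact force between the fingers and soap3 below 0.05 N), for 0.3 s.
2. the brush tip, touching the tile and moving slowly, is at the free end of the joint's long leg (horizontal distance between brush_tip and joint0 below 0.01 m and contact force between brush and tile above 0.15 N and linear speed of brush below 0.07 m/s), for 0.15 s.
3. the brush tip, touching the tile and moving slowly, is at a third of the long leg (horizontal distance between brush_tip and joint1 below 0.01 m and contact force between brush and tile above 0.15 N and linear speed of brush below 0.07 m/s), for 0.15 s.
4. the brush tip, touching the tile and moving slowly, is at two thirds of the long leg (horizontal distance between brush_tip and joint2 below 0.01 m and contact force between brush and tile above 0.15 N and linear speed of brush below 0.07 m/s), for 0.15 s.
5. the brush tip, touching the tile and moving slowly, is at the corner (horizontal distance between brush_tip and joint3 below 0.01 m and contact force between brush and tile above 0.15 N and linear speed of brush below 0.07 m/s), for 0.15 s.
6. the brush tip, touching the tile and moving slowly, is at the middle of the short leg (horizontal distance between brush_tip and joint4 below 0.01 m and contact force between brush and tile above 0.15 N and linear speed of brush below 0.07 m/s), for 0.15 s.
7. the brush tip, touching the tile and moving slowly, is at the end of the short leg (horizontal distance between brush_tip and joint5 below 0.01 m and contact force between brush and tile above 0.15 N and linear speed of brush below 0.07 m/s), for 0.15 s.
8. on the way back, the brush tip, touching the tile and moving slowly, is at the corner (all of step 5), for 0.15 s.
9. on the way back, the brush tip, touching the tile and moving slowly, is at a third of the long leg (all of step 3), for 0.15 s.
10. on the way back, the brush tip, touching the tile and moving slowly, is at the free end of the long leg (all of step 2), for 0.15 s.
At the end, for the whole second after the job is handed in: Every soap bar present lies at rest on a dome, its centre within 15 mm of the crown horizontally and 8 to 42 mm above it; the brush lies at rest in the crate, bristles down, tilted less than 0.35 rad, and the hairbrush, bottle, nail brush and comb are still in the crate (all of step 1 and x of brush in the frame of crate between -0.11 and 0.11 m and y of brush in the frame of crate between -0.155 and 0.155 m and z of brush in the frame of crate between -0.005 and 0.035 m and linear speed of each of brush, hairbrush, bottle, nailbrush, comb below 0.03 m/s and angle between brush's own z axis and vertical below 0.35 rad and x of hairbrush in the frame of crate between -0.11 and 0.11 m and y of hairbrush in the frame of crate between -0.155 and 0.155 m and z of hairbrush in the frame of crate between -0.005 and 0.05 m and x of bottle in the frame of crate between -0.11 and 0.11 m and y of bottle in the frame of crate between -0.155 and 0.155 m and z of bottle in the frame of crate between -0.005 and 0.05 m and x of nailbrush in the frame of crate between -0.11 and 0.11 m and y of nailbrush in the frame of crate between -0.155 and 0.155 m and z of nailbrush in the frame of crate between -0.005 and 0.05 m and x of comb in the frame of crate between -0.11 and 0.11 m and y of comb in the frame of crate between -0.155 and 0.155 m and z of comb in the frame of crate between -0.005 and 0.05 m); the robot touches nothing.
It fails at once if the jar is moved by more than 3 cm or tipped (distance of jar from where it was at the start of the episode above 0.03 m or angle between jar's own z axis and vertical above 0.5 rad).
It fails at once if the bowl is moved by more than 3 cm or tipped (distance of bowl from where it was at the start of the episode above 0.03 m or angle between bowl's own z axis and vertical above 0.5 rad).
It fails at once if the dipper is moved by more than 3 cm or tipped (distance of dipper from where it was at the start of the episode above 0.03 m or angle between dipper's own z axis and vertical above 0.5 rad).
Of soap1, soap2, soap3 only 1 to 3 are there at a start; the rules pass over those that are not, and their reading is None.
At some moment in a run one of brush, nailbrush may be knocked a few centimetres aside while the robot is not near it.
Once in a run the grip may slacken for a moment while it holds something.
It also fails if it takes over 210 s, if anything falls off the work surface, if the arm or the gripper's body presses on something with over 40 N, if the wrist force passes 120 N, or if a joint passes its speed limit or range.

### The arm

A 6-joint arm with a two-finger parallel gripper is mounted at the origin on the work surface. World frame = base frame: x ahead of the robot, y to its left, z up, the work surface at z = 0. Lengths are in m, angles in rad, forces in N, time in s.
With the tool pointing down it reaches from about 0.3 to 0.875 m from the base axis. Payload 6.4 kg.
Tool frame: the origin (TCP) lies at the very end of the fingers, on their centre line; the grasp point (between the pads) lies 19 mm behind it; z points along the fingers, y is the line along which they close (so a half turn about z gives the same grasp; the last joint's range is limited). The gripper opens to 88 mm and grips with 3 to 60 N. Pads are 18 mm wide; open, the fingers measure 123 mm over their backs; the gripper's body (75 mm by 187 mm) begins 45 mm behind the grasp point.
Start: joints at [0.958, 0.181, 1.607, -0, 1.354, -0.206], TCP at [0.228, 0.528, 0.2] pointing down, gripper open.
Joint ranges: [-2.99, 2.99], [-0.89, 2.07], [0.3, 2.58], [-1.14, 4.28], [0, 2.63], [-3.12, 3.12]. Speed limits (rad/s): [2.57, 2.57, 3.01, 3.14, 3.14, 3.14].

### API

Orientations are given as a unit quaternion [w, x, y, z].
In Python, from bench import r, viewer, spotter gives the robot as it stands.
- The arm moves only by the tool arm_command, never from a script. Its argument "steps" is a list of rows, each a list of 3 entries, a list of its own where there are three numbers: the shift along the tool's x, y, z in cm, then the turn, a rotation vector about the tool's x, y, z in rad, then the finger opening in cm, from 0 to 8.81. A call has 1 to 5 rows; each row is the pose to reach, as a shift and turn from the pose commanded when the call began, along the tool's axes at that moment; what a row does not reach only later rows make up. A row lasts 1/8 s, in which the tool goes at most 62.5 mm and 10.7 degrees, less where a joint would pass 70% of its speed; a pose out of reach is approached as far as the arm can. A call with a gripper value outside its range is refused whole. The fingers move at their own pace and stop on an object; the grip force is fixed at half the most. Time passes only in rows, so rows that repeat a pose let the fingers close. It gives the time, the measured TCP pose, the force, the opening and the grip force at its end, in the units of the state.
- r.get_obs(): the state, without advancing time (a new reading comes with each control period).
- viewer.snapshot(name): name is "scene" or "top"; returns the picture (480x640x3 uint8, blue, green, red); there is no depth.
- viewer.camera_params(name): a dict with "camera_matrix" (3x3 intrinsics, pixels), "k1" (the pictures are not rectified: a ray, as slopes to the right and down, at radius r is drawn at 1 + k1 r^2 times it, then the intrinsics apply), "view" (4x4, takes a point from world to camera coordinates). Camera axes: x right, y up, looking along -z (the intrinsics and any distortion apply to the point x, -y, -z); pixel columns grow to the right and rows downward; lengths in m; the calibration is good to about 2 mm. A picture is of the moment at which its call begins. camera_params takes no time and is no camera call.
- r.finish_job(): hands the job in; it is judged then, once.
Trained networks look in the newest picture that a camera, given by its name, has taken for a name from the list of things; names that differ only in an ending like _2 or _b are one class to them, and where a whole thing is asked for, a point or a joint stands for the part that bears it (a point fixed in the world has none). Each returns a list of dicts, best first, with "p" (0 to 1); they miss things now and then, are a little off and sometimes report something else, mostly with a low value. They report only what shows in the picture. A call takes as long as a camera call. They do not tell look-alikes from the thing itself.
- spotter.boxes_of(query, camera): "point" ([column, row] in pixels, amid what is visible of it).
- spotter.regions_of(query, camera): "region" (480x640 bool, what is visible of it) and "point" ([column, row] in pixels, amid what is visible of it).
The state is a dict: "time": time; "joint_positions": joint angles; "qvel": joint speeds; "joint_efforts": joint torques, N m; "ee_pos": TCP position; "orientation": TCP orientation; "wrist_force": force on the tool from outside, world axes, zero at the start; "torque": the same for the moment, N m; "gripper_width": finger opening in m; "grip_force": force on a finger pad.
Only numpy, scipy, OpenCV 4.12 (cv2) and the standard library are available. Lean on these libraries where they do the work, as an engineer would, in place of code of your own. Each camera call takes 0.05 s, during which the arm holds its last target. There are 200 camera calls.

## Working session

There is one attempt and no reset: what is moved stays moved. The work goes in short steps, Python scripts to look and compute and a tool call to move; the robot and the scene stay as the last step left them, time stands still between calls to the robot, and variables do not carry over. Pictures are saved under pics/ and viewed, at most 14 in all, crops included, and the job is handed in when it is done.

Besides the shell and the picture viewer there is one more tool, called after ">>>" as a command line: name --argument value ..., lists and objects as JSON in quotes. arm_command: Moves the arm, as the interface text tells. Its arguments: {"type":"object","properties":{"steps":{"type":"array","items":{"type":"array"}}},"required":["steps"]}

```bash
ls; mkdir -p pics
python3 - <<'E'
from bench import r,viewer,spotter
import cv2,numpy as np
for n in("scene","top"):
    cv2.imwrite(f"pics/{n}0.png",viewer.snapshot(n))
    p=viewer.camera_params(n);print(n,p)
o=r.get_obs();print(o)
E
```

```text
pics
scene {'camera_matrix': array([[523.77637506,   0.        , 315.25285195],
       [  0.        , 523.77637506, 237.6670013 ],
       [  0.        ,   0.        ,   1.        ]]), 'k1': -0.15888395915622125, 'view': array([[ 0.87836271,  0.47790649,  0.0091839 , -0.49223407],
       [-0.35389247,  0.63727722,  0.6845713 ,  0.11400756],
       [ 0.32130838, -0.60455201,  0.72888805, -1.48190633],
       [ 0.        ,  0.        ,  0.        ,  1.        ]])}
top {'camera_matrix': array([[474.07468951,   0.        , 325.88152603],
       [  0.        , 474.07468951, 243.42478521],
       [  0.        ,   0.        ,   1.        ]]), 'k1': -0.07811768816437495, 'view': array([[ 0.03661207, -0.99931546,  0.00530721,  0.02996031],
       [ 0.97138726,  0.03683493,  0.2346273 , -0.53808933],
       [-0.23466218, -0.00343483,  0.97207091, -0.90270912],
       [ 0.        ,  0.        ,  0.        ,  1.        ]])}
{'time': 0.1, 'joint_positions': array([ 9.57665073e-01,  1.81461942e-01,  1.60787344e+00,  1.38013477e-05,
        1.35379452e+00, -2.06303545e-01]), 'qvel': array([-1.10946669e-04, -3.64817801e-03, -2.20945005e-03, -3.89683645e-05,
        2.31738041e-04, -1.13113524e-03]), 'joint_efforts': array([ 1.44456385e-05, -4.34817696e+01, -3.42696619e+01,  7.02387630e-02,
        3.40019481e-02, -6.68094435e-05]), 'ee_pos': array([0.2272003 , 0.52764005, 0.19921969]), 'orientation': array([-3.12361432e-04,  2.02015372e-01,  9.79382049e-01, -7.02323496e-04]), 'wrist_force': array([-0.07908235, -0.42378022, -0.07625672]), 'torque': array([ 0.00329222, -0.02240357,  0.03774709]), 'grip_force': 0.0, 'gripper_width': 0.08816781812776982}
```

View pics/scene0.png

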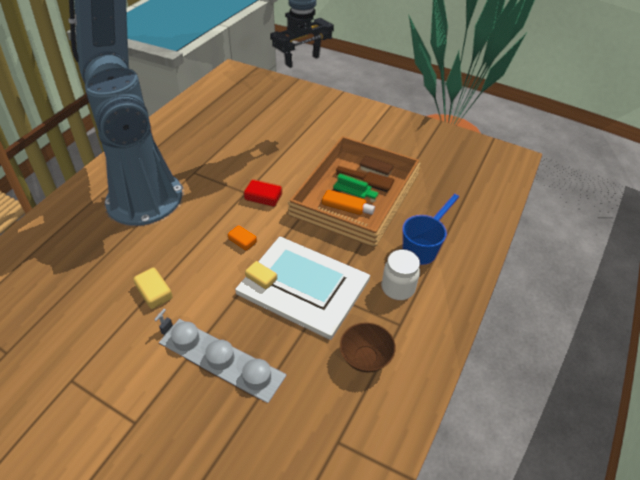

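View pics/top0.png

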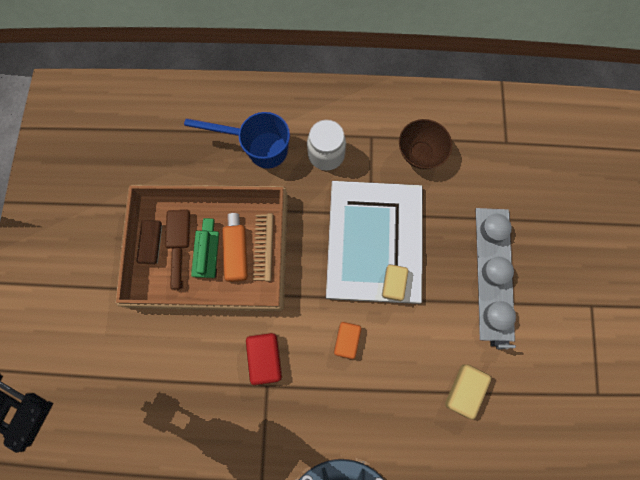

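The scene shows one yellow bar on the tile at top (395,283), with a larger yellow one on the table at (470,392). Red and orange look-alikes are also on the table. The brush is in the crate at (205,250), the L corner is near (398,204), and the domes are at (497,228), (499,271) and (501,317).

```bash
cat > h.py <<'E'
import numpy as np,cv2
from bench import r,viewer,spotter
from scipy.spatial.transform import Rotation as R
def cam(n):
    p=viewer.camera_params(n);return p["camera_matrix"],p["k1"],p["view"]
def px2w(n,uv,z):
    K,k,V=cam(n);d=(np.array(uv,float)-K[:2,2])/K[0,0]
    u=d.copy()
    for _ in range(20):u=d/(1+k*(u@u))
    ray=V[:3,:3].T@np.array([u[0],-u[1],-1]);c=-V[:3,:3].T@V[:3,3]
    return c+ray*(z-c[2])/ray[2]
def w2px(n,P):
    K,k,V=cam(n);c=V[:3,:3]@np.array(P)+V[:3,3];u=np.array([c[0],-c[1]])/-c[2]
    return u*(1+k*(u@u))*K[0,0]+K[:2,2]
def tri(uvs):
    from scipy.optimize import least_squares
    f=lambda P:np.concatenate([w2px(n,P)-uv for n,uv in uvs.items()])
    s=least_squares(f,[.5,0,.03]);return s.x,np.abs(s.fun).max()
def rect(n,mask,z):
    c,_=cv2.findContours(mask.astype(np.uint8),0,cv2.CHAIN_APPROX_NONE);c=max(c,key=cv2.contourArea)[:,0]
    w=np.array([px2w(n,p,z)[:2] for p in c]);return cv2.minAreaRect((w*1000).astype(np.float32))
def rot():
    q=r.get_obs()["orientation"];return R.from_quat(q[[1,2,3,0]])
def go(pos,x_ang=None,note=""):
    """shift in tool axes (cm) to world TCP pos"""
    o=r.get_obs();M=rot();d=M.inv().apply(np.array(pos)-o["ee_pos"])*100
    return d.round(2)
E
python3 - <<'E'
from h import *
for n in("top","scene"):
    im=viewer.snapshot(n);cv2.imwrite(f"pics/{n}1.png",im)
    for q in("soap1","brush","tile","holder","crate","dome1"):
        for d in spotter.regions_of(q,n)[:4]:
            m=d["region"]
            if n=="top": print(n,q,d["p"],np.round(d["point"],1),m.sum(),np.round(np.concatenate([np.ravel(x) for x in rect(n,m,{"soap1":.046 ,"tile":.02,"brush":.03}.get(q,.004))]),1))
            else: print(n,q,d["p"],np.round(d["point"],1),m.sum())
im=cv2.imread("pics/top1.png")
a=cv2.resize(im[180:310,110:290],None,fx=4,fy=4,interpolation=2)
cv2.imwrite("pics/c1.png",a)
b=cv2.resize(im[170:350,320:520],None,fx=3.3,fy=3.3,interpolation=2);cv2.imwrite("pics/c2.png",b)
E
```

```text
top soap1 0.95 [347.2 340.5] 683 [345.1   0.9  42.9  64.4  80.4]
top soap1 0.92 [263.3 360.7] 1553 [303.  164.1  95.7  65.4   9. ]
top soap1 0.72 [394.1 285. ] 788 [464.2 -92.5  47.8  73.3  80.6]
top soap1 0.62 [469.5 389. ] 1673 [ 252.7 -240.7   69.2   97.9   65.1]
top brush 0.61 [204.9 251.9] 1351 [527.3 305.  132.6  56.    2.2]
top tile 0.81 [373.3 240.2] 10170 [558.7 -53.4 201.4 262.2  89.3]
top holder 0.93 [495.8 276.7] 4673 [ 491.9 -318.5  308.2   79.2    0. ]
top holder 0.43 [372.5 240.4] 10168 [563.7 -55.9 202.5 268.7  89.3]
top crate 0.88 [195. 252.] 14472 [537.  319.4 279.5 362.    1.2]
top dome1 0.72 [497.2 277.1] 4774 [ 493.  -319.1   82.2  306.7   89. ]
top dome1 0.44 [369.7 239.3] 10213 [562.6 -56.  202.9 266.5  89.3]
scene soap1 0.87 [262.9 189.4] 796
scene soap1 0.64 [260.5 274.6] 579
scene soap1 0.62 [244.6 240.3] 475
scene soap1 0.61 [149.8 288.1] 994
scene brush 0.64 [356.3 187.2] 645
scene tile 0.9 [307.8 288.5] 7259
scene tile 0.48 [368.9 176.8] 636
scene crate 0.65 [364.8 199.5] 6697
scene dome1 0.78 [222.3 357.1] 4255
```

View pics/c1.png

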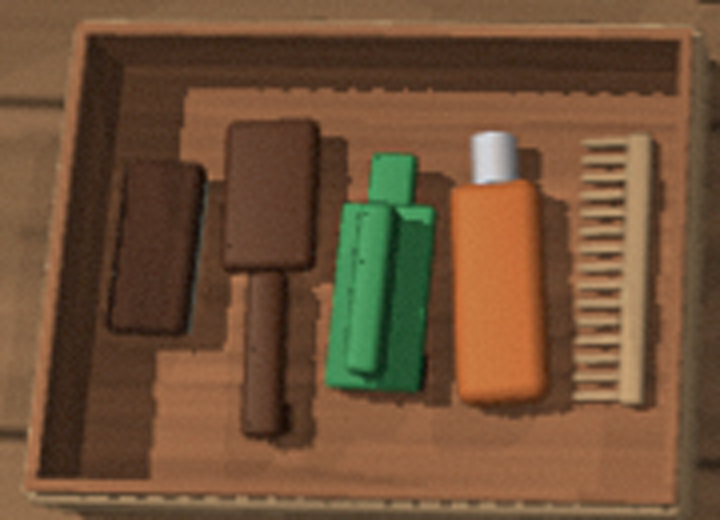

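View pics/c2.png

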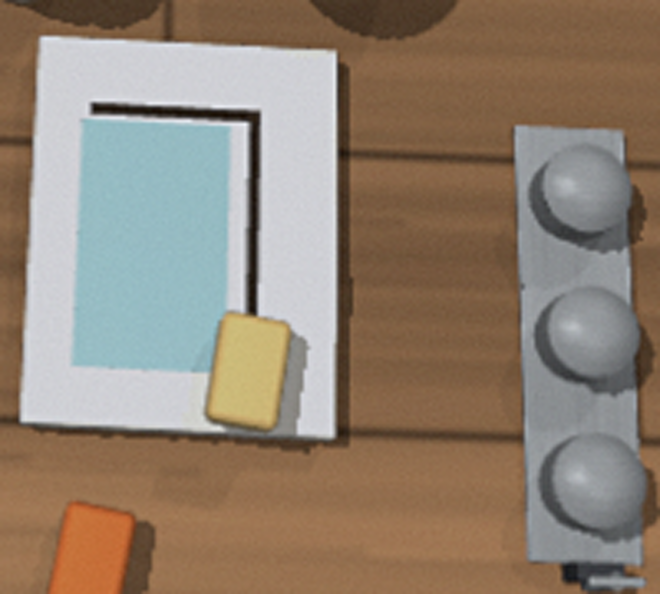

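The crops confirm it: the brush nose points to +x (away from the base), with the ridge at about (200,252) in the top view. The free end of the long leg is under the soap. Now I'll fit the geometry.

```bash
cat >> h.py <<'E'
def plane(n,z,cx,cy,w=.36,h=.44,s=2000):
    """rectified metric view of plane z: pixel (i,j)-> x = cx+h/2 - i/s, y = cy+w/2 - j/s"""
    H,W=int(h*s),int(w*s);K,k,V=cam(n)
    jj,ii=np.meshgrid(np.arange(W),np.arange(H));P=np.stack([cx+h/2-ii/s,cy+w/2-jj/s,np.full(ii.shape,z)],-1)
    c=P@V[:3,:3].T+V[:3,3];u=np.stack([c[...,0],-c[...,1]],-1)/-c[...,2:]
    m=(u*(1+k*(u**2).sum(-1,keepdims=True))*K[0,0]+K[:2,2]).astype(np.float32)
    return lambda im:cv2.remap(im,m[...,0],m[...,1],1)
E
python3 - <<'E'
from h import *
im={n:cv2.imread(f"pics/{n}1.png") for n in("top","scene")}
for n in im:
    # joint: dark on tile
    t=plane(n,.02,.56,-.055,.2,.26)(im[n]);g=t.max(2)
    m=(g<90)
    nl,l,st,ce=cv2.connectedComponentsWithStats(m.astype(np.uint8))
    k=1+np.argmax(st[1:,4]);m=l==k;ii,jj=np.nonzero(m);x=.69-ii/2000;y=.045-jj/2000
    print(n,"joint bbox x",x.min(),x.max(),"y",y.min(),y.max(),m.sum())
    lo=x<x.max()-.04; f=np.polyfit(x[lo],y[lo],1); hi=y>y.min()+.03; g2=np.polyfit(y[hi],x[hi],1);print(" long y=",f," short x=",g2)
    y0=(f[0]*g2[1]+f[1])/(1-f[0]*g2[0]);x0=g2[0]*y0+g2[1];print(" corner",x0,y0," ymax",y.max(),"xmin",x.min())
    # tile slab top rect (white/blue)
    # soap yellow
    t=plane(n,.046,.464,-.0925,.2,.2)(im[n]);hs=cv2.cvtColor(t,cv2.COLOR_BGR2HSV)
    m=cv2.inRange(hs,(18,70,80),(35,255,255))
    nl,l,st,ce=cv2.connectedComponentsWithStats(m);k=1+np.argmax(st[1:,4]);c,_=cv2.findContours((l==k).astype(np.uint8),0,1)
    rc=cv2.minAreaRect(c[0]);print(" soap x,y",.564-rc[0][1]/2000,.0075-rc[0][0]/2000,np.array(rc[1])/2,rc[2])
for c in((515,126),(624,130),(642,563),(528,562)): print("plate",px2w("top",np.array(c)/3.3+(320,170),.004))
for a,b in zip(((497,228),(499,271),(501,317)),((256,372),(219,352),(185,333))):
    print("dome",tri({"top":np.array(a,float),"scene":np.array(b,float)}),px2w("top",a,.04))
cv2.imwrite("pics/c3.png",np.hstack([cv2.resize(plane(n,.004,.49,-.31,.14,.36,1600)(im[n]),None,fx=1,fy=1) for n in im]))
E
```

```text
top joint bbox x 0.5065 0.6445 y -0.104 0.005999999999999998 5611
 long y= [-0.01657085 -0.09100976]  short x= [0.0144203  0.64119706]
 corner 0.6397318050430923 -0.10161065619543098  ymax 0.005999999999999998 xmin 0.5065
 soap x,y 0.46566763305664055 -0.09416040039062501 [45.04694366 71.92304993] 8.746162414550781
scene joint bbox x 0.6265 0.6379999999999999 y -0.103 -0.037500000000000006 533Traceback (most recent call last):
  File "<stdin>", line 10, in <module>
    raise TypeError("expected non-empty vector for x")
TypeError: expected non-empty vector for x
```

Run:
```python
from h import *
im={n:cv2.imread(f"pics/{n}1.png") for n in("top","scene")}
n="scene"
t=plane(n,.046,.464,-.0925,.2,.2)(im[n]);hs=cv2.cvtColor(t,cv2.COLOR_BGR2HSV)
m=cv2.inRange(hs,(18,70,80),(35,255,255))
nl,l,st,ce=cv2.connectedComponentsWithStats(m);k=1+np.argmax(st[1:,4]);c,_=cv2.findContours((l==k).astype(np.uint8),0,1)
rc=cv2.minAreaRect(c[0]);print(" soap x,y",.564-rc[0][1]/2000,.0075-rc[0][0]/2000,np.array(rc[1])/2,rc[2])
P=np.array([px2w("top",np.array(c)/3.3+(320,170),.004) for c in((515,126),(624,130),(642,563),(528,562))])
print(P.round(4),P.mean(0))
for a,b in zip(((497,228),(499,271),(501,317)),((256,372),(219,352),(185,333))):
    print("dome",tri({"top":np.array(a,float),"scene":np.array(b,float)}),px2w("top",a,.04))
o=[]
for n in im:
    t=plane(n,.004,.49,-.31,.16,.36,1600)(im[n]);u=plane(n,.02,.56,-.055,.22,.28,1600)(im[n]);o+=[t,cv2.copyMakeBorder(u,0,576-448,0,0,0)]
cv2.imwrite("pics/c3.png",cv2.resize(np.hstack(o),(800,380)))
print(np.hstack(o).shape)
```

```text
soap x,y 0.4690663757324218 -0.10486431884765626 [54.88855743 82.89264679] 11.410983085632324
[[ 0.6446 -0.2818  0.004 ]
 [ 0.645  -0.3571  0.004 ]
 [ 0.3559 -0.3541  0.004 ]
 [ 0.3547 -0.28    0.004 ]] [ 0.50007715 -0.318239    0.004     ]
dome (array([ 0.59328896, -0.31861579,  0.0275438 ]), np.float64(0.22521361387549632)) [ 0.59006214 -0.31365661  0.04      ]
dome (array([ 0.49862279, -0.31784613,  0.02900205]), np.float64(0.24572266612699423)) [ 0.49687229 -0.31342765  0.04      ]
dome (array([ 0.40317606, -0.31685873,  0.02894214]), np.float64(0.6004221222344484)) [ 0.40128419 -0.31343379  0.04      ]
(576, 1216, 3)
```

View pics/c3.png

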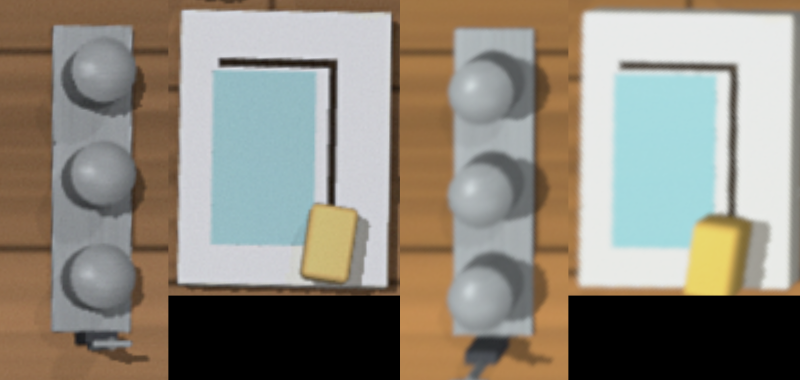

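The top and scene views agree to about 3 mm. The corner is at (.639,-.1015), joint0 at about (.459,-.0985), the middle dome at about (.499,-.318), and the soap at (.466,-.094) with its long side at -8.8°. Now I'll move.

```bash
cat >> h.py <<'E'
def to(pos,hd,tilt=0.):
    """shift (cm) and rotvec in current tool axes to reach TCP pos, tool y heading hd (deg), then nose-down tilt about world-ish tool y"""
    y=np.array([np.cos(np.radians(hd)),np.sin(np.radians(hd)),0]);z=np.array([0,0,-1.]);x=np.cross(y,z)
    T=R.from_matrix(np.array([x,y,z]).T)*R.from_rotvec([0,tilt,0])
    o=r.get_obs();M=rot();print("shift",(M.inv().apply(np.array(pos)-o["ee_pos"])*100).round(2),"turn",(M.inv()*T).as_rotvec().round(4),"w",o["gripper_width"].round(4),"t",o["time"])
E
python3 -c "
from h import *
to([.466,-.094,.15],81.25)"
```

```text
Traceback (most recent call last):
  File "h.py", line 39, in to
    o=r.get_obs();M=rot();print("shift",(M.inv().apply(np.array(pos)-o["ee_pos"])*100).round(2),"turn",(M.inv()*T).as_rotvec().round(4),"w",o["gripper_width"].round(4),"t",o["time"])
                                                                                                                                            ^^^^^^^^^^^^^^^^^^^^^^^^
AttributeError: 'float' object has no attribute 'round'
```

```bash
sed -i 's/o\["gripper_width"\].round(4)/round(o["gripper_width"],4)/' h.py; python3 -c "
from h import *
to([.466,-.094,.15],81.25)"
```

```text
shift [-46.52 -47.69   5.  ] turn [ 0.     -0.     -0.2541] w 0.088 t 0.8
```

>>> arm_command --steps '[[[-4.2, -4.3, 0.0], [0, 0, -0.05], 8.8], [[-8.4, -8.6, 0.0], [0, 0, -0.1], 8.8], [[-12.6, -12.9, 0.0], [0, 0, -0.15], 8.8], [[-16.8, -17.2, 0.0], [0, 0, -0.2], 8.8], [[-21.0, -21.5, 0.0], [0, 0, -0.25], 8.8]]'

```text
time: 1.42
ee_pos: [0.3358, 0.2459, 0.2003]
orientation: [0.001, 0.077, 0.997, 0.0]
wrist_force: [0.5, 0.4, -0.1]
gripper_width: 0.0881
grip_force: 0.0
```

```bash
python3 -c "
from h import *
to([.466,-.094,.12],81.25)"
```

```text
shift [-18.09 -31.59   8.04] turn [ 0.0005  0.0011 -0.0018] w 0.0881 t 1.425
```

>>> arm_command --steps '[[[-2.8, -5.0, 1.0], [0, 0, 0], 8.8], [[-5.7, -10.0, 2.0], [0, 0, 0], 8.8], [[-8.6, -15.0, 3.0], [0, 0, 0], 8.8], [[-11.5, -20.0, 4.0], [0, 0, 0], 8.8], [[-14.4, -25.0, 5.0], [0, 0, 0], 8.8]]'

```text
time: 2.05
ee_pos: [0.4391, -0.0239, 0.1501]
orientation: [0.001, 0.079, 0.997, -0.0]
wrist_force: [0.8, 0.8, -0.1]
gripper_width: 0.0879
grip_force: 0.0
```

>>> arm_command --steps '[[[-1.8, -3.3, 1.5], [0, 0, 0], 8.8], [[-3.2, -5.8, 3.0], [0, 0, 0], 8.8], [[-3.2, -5.8, 3.0], [0, 0, 0], 8.8]]'

```text
time: 2.42
ee_pos: [0.4606, -0.0854, 0.1191]
orientation: [-0.001, 0.08, 0.997, 0.0]
wrist_force: [-0.0, -0.2, 0.4]
gripper_width: 0.088
grip_force: 0.0
```

```bash
python3 -c "
from h import *
to([.466,-.094,.025],81.25)
for n in ('top','scene'):cv2.imwrite('pics/%s2.png'%n,viewer.snapshot(n))
a=cv2.imread('pics/top2.png')[200:330,310:470];b=cv2.imread('pics/scene2.png')[190:320,210:370]
cv2.imwrite('pics/v2.png',cv2.resize(np.hstack([a,b]),None,fx=2.5,fy=2.5))
print(w2px('top',r.get_obs()['ee_pos']),w2px('scene',r.get_obs()['ee_pos']))"
```

```text
shift [-0.69 -0.77  9.41] turn [ 0.0005 -0.002  -0.007 ] w 0.088 t 2.425
[395.292819   278.05559344] [259.96687581 246.49848228]
```

View pics/v2.png

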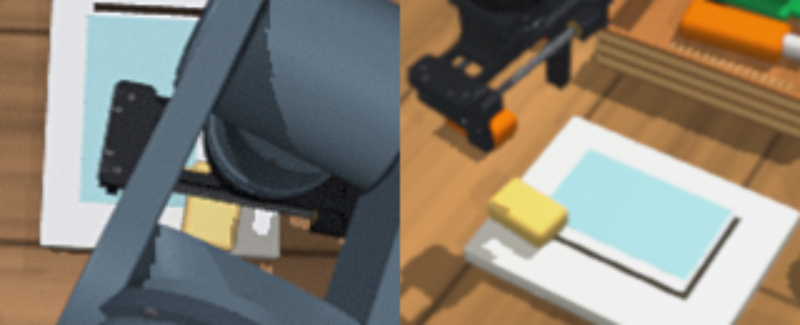

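```bash
python3 -c "
from h import *
o=r.get_obs();M=rot()
for n,c in(('top',(310,200)),('scene',(210,190))):
  for z in (0,-.02):
    for s in(-.052,.052):
      print(n,z,s,((w2px(n,o['ee_pos']+M.apply([0,s,z]))-c)*2.5+((400,0) if n=='scene' else (0,0))).round())"
```

```text
top 0 -0.052 [281. 208.]
top 0 0.052 [146. 182.]
top -0.02 -0.052 [286. 204.]
top -0.02 0.052 [148. 177.]
scene 0 -0.052 [486. 175.]
scene 0 0.052 [562. 109.]
scene -0.02 -0.052 [484. 160.]
scene -0.02 0.052 [561.  94.]
```

```bash
python3 -c "
from h import *
a=cv2.resize(cv2.imread('pics/scene2.png')[185:285,205:305],None,fx=6,fy=6,interpolation=0)
o=r.get_obs();M=rot()
for s in(-.052,.052,0):
  p=(w2px('scene',o['ee_pos']+M.apply([0,s,0]))-(205,185))*6;cv2.circle(a,tuple(int(v) for v in p),4,(0,0,255),-1)
cv2.imwrite('pics/v3.png',a)"
```

```text
(no output)
```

View pics/v3.png

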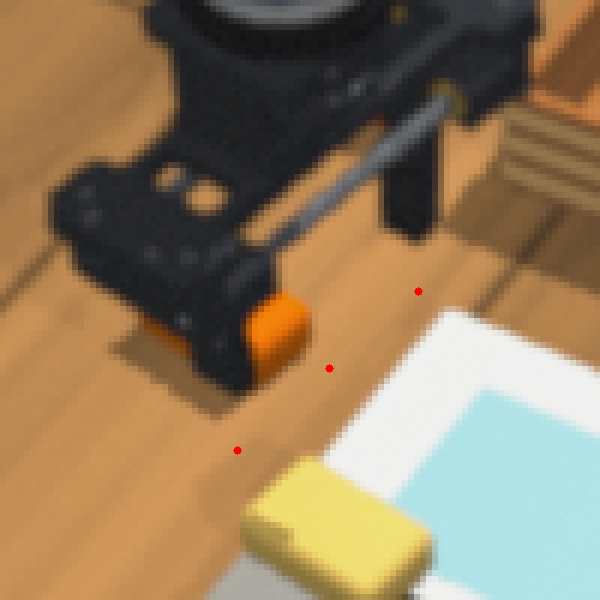

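The visible fingertips sit about 9 px above the predicted TCP. I'll check this against the first picture.

```bash
python3 -c "
from h import *
a=cv2.imread('pics/scene0.png')
M=R.from_quat([.202,.979,0,0])
a=cv2.resize(a[0:100,250:350],None,fx=6,fy=6,interpolation=0)
for s in(-.052,.052,0):
  for z in (0,-.033):
    p=(w2px('scene',np.array([.2272,.5276,.1992])+M.apply([0,s,z]))-(250,0))*6;cv2.circle(a,tuple(int(v) for v in p),4,(0,0,255) if z==0 else (0,255,0),-1)
cv2.imwrite('pics/v4.png',a)"
```

```text
(no output)
```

View pics/v4.png

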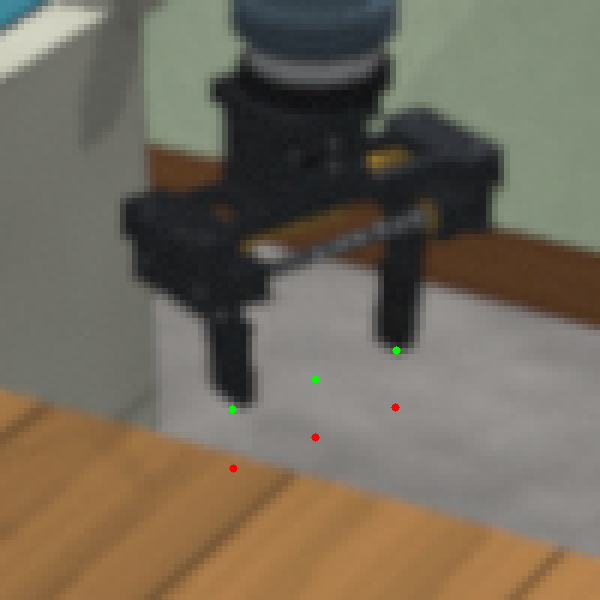

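```bash
python3 -c "
from h import *
a=cv2.imread('pics/top0.png')
M=R.from_quat([.202,.979,0,0])
a=cv2.resize(a[360:480,0:120],None,fx=5,fy=5,interpolation=0)
for s in(-.052,.052,0):
  for z in (0,-.033):
    p=(w2px('top',np.array([.2272,.5276,.1992])+M.apply([0,s,z]))-(0,360))*5;print(p);cv2.circle(a,tuple(int(v) for v in p),4,(0,0,255) if z==0 else (0,255,0),-1)
cv2.imwrite('pics/v5.png',a)"
```

```text
[302.90651802 238.32210949]
[248.74138948 247.9400909 ]
[54.85275946 92.62742903]
[-7.20287289 95.78094423]
[177.00847393 164.95528549]
[118.69070733 171.27937116]
```

View pics/v5.png

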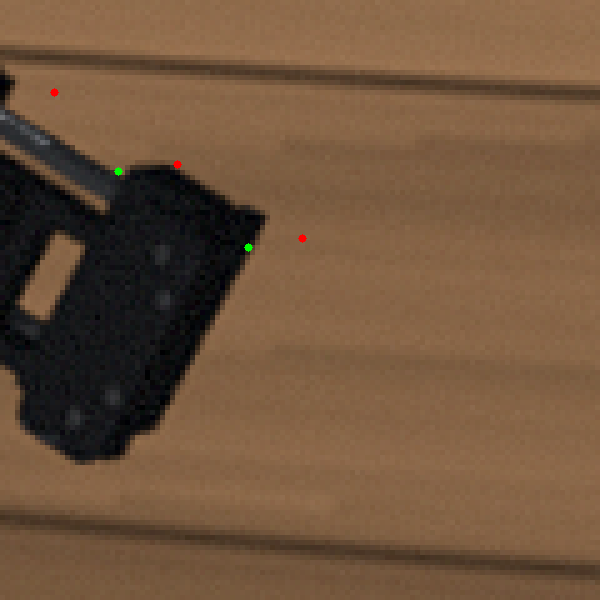

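Both pictures confirm the drawn fingers end about 33 mm short of the reported TCP. Descending to reported z=.025 is safe either way; closing there will tell which is right.

>>> arm_command --steps '[[[-0.7, -0.8, 3.0], [0, 0, 0], 8.8], [[-0.7, -0.8, 6.0], [0, 0, 0], 8.8], [[-0.7, -0.8, 8.5], [0, 0, 0], 8.8], [[-0.7, -0.8, 9.4], [0, 0, 0], 8.8], [[-0.7, -0.8, 9.4], [0, 0, 0], 8.8]]'

```text
time: 3.15
ee_pos: [0.4667, -0.0924, 0.0264]
orientation: [-0.0, 0.078, 0.997, 0.0]
wrist_force: [-0.5, 0.5, 0.5]
gripper_width: 0.0884
grip_force: 0.0
```

>>> arm_command --steps '[[[0, 0, 0], [0, 0, 0], 5.5], [[0, 0, 0], [0, 0, 0], 4.0], [[0, 0, 0], [0, 0, 0], 3.5], [[0, 0, 0], [0, 0, 0], 3.5], [[0, 0, 0], [0, 0, 0], 3.5]]'

```text
time: 3.78
ee_pos: [0.4667, -0.0932, 0.0261]
orientation: [0.0, 0.078, 0.997, -0.0]
wrist_force: [0.5, -0.1, 0.6]
gripper_width: 0.0401
grip_force: 0.0
```

The fingers closed above the soap, so the real fingertips are about 33 mm behind the reported TCP. I'll use that correction (true tip = reported − 0.033 along tool z).

>>> arm_command --steps '[[[0, 0, 0], [0, 0, 0], 8.8], [[0, 0, 0], [0, 0, 0], 8.8], [[0, 0, 0], [0, 0, 0], 8.8], [[0, 0, 0], [0, 0, 0], 8.8]]'

```text
time: 4.28
ee_pos: [0.4667, -0.0931, 0.026]
orientation: [0.0, 0.078, 0.997, 0.0]
wrist_force: [-0.4, -0.7, -0.2]
gripper_width: 0.0784
grip_force: 0.0
```

>>> arm_command --steps '[[[0, 0, 1.2], [0, 0, 0], 8.8], [[0, 0, 2.2], [0, 0, 0], 8.8], [[0, 0, 2.8], [0, 0, 0], 8.8], [[0, 0, 3.2], [0, 0, 0], 8.8], [[0, 0, 3.2], [0, 0, 0], 8.8]]'

```text
time: 4.9
ee_pos: [0.4665, -0.093, -0.0064]
orientation: [-0.0, 0.078, 0.997, 0.0]
wrist_force: [0.1, -1.0, -0.3]
gripper_width: 0.0877
grip_force: 0.0
```

```bash
sed -i 's/^def to(/OFF=.033\ndef to(/; s/o=r.get_obs();M=rot();print("shift",(M.inv().apply(np.array(pos)-o\["ee_pos"\])/o=r.get_obs();M=rot();tip=np.array(pos)+T.apply([0,0,OFF]);print("shift",(M.inv().apply(tip-o["ee_pos"])/' h.py; python3 -c "
from h import *
to([.466,-.094,.026],81.25);print(r.get_obs()['wrist_force'])
n='scene'
cv2.imwrite('pics/v6.png',cv2.resize(viewer.snapshot(n)[220:320,200:320],None,fx=5,fy=5,interpolation=0))"
```

```text
shift [ 0.03 -0.1   0.06] turn [ 0.0002 -0.0007 -0.0041] w 0.0877 t 4.9
[ 0.10603502 -0.9988445  -0.25896652]
```

View pics/v6.png

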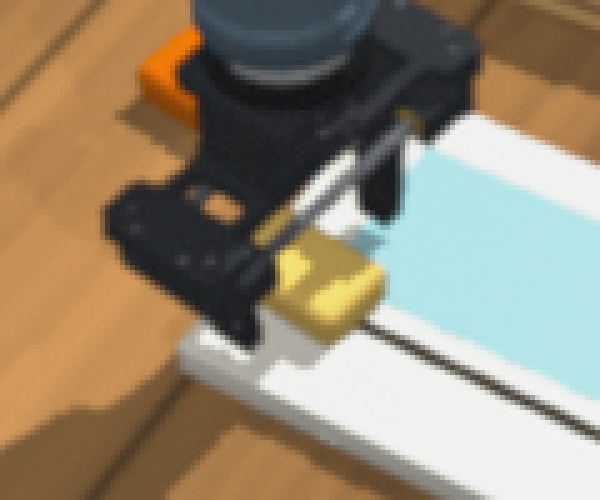

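The fingers straddle the bar, just above the tile. Closing.

>>> arm_command --steps '[[[0, -0.1, 0], [0, 0, 0], 5.0], [[0, -0.1, 0], [0, 0, 0], 3.5], [[0, -0.1, 0], [0, 0, 0], 3.5], [[0, -0.1, 0], [0, 0, 0], 3.5], [[0, -0.1, 0], [0, 0, 0], 3.5]]'

```text
time: 5.58
ee_pos: [0.4666, -0.0942, -0.0059]
orientation: [0.0, 0.078, 0.997, -0.0]
wrist_force: [-0.7, 0.3, 0.4]
gripper_width: 0.0449
grip_force: 30.0
```

>>> arm_command --steps '[[[0, -0.1, -0.5], [0, 0, 0], 3.5], [[0, -0.1, -2], [0, 0, 0], 3.5], [[0, -0.1, -5], [0, 0, 0], 3.5], [[0, -0.1, -8.0], [0, 0, 0], 3.5], [[0, -0.1, -8.0], [0, 0, 0], 3.5]]'

```text
time: 6.2
ee_pos: [0.4686, -0.0962, 0.077]
orientation: [0.003, 0.078, 0.997, -0.001]
wrist_force: [0.5, -0.2, -0.7]
gripper_width: 0.0446
grip_force: 30.0
```

```bash
python3 -c "
from h import *
to([.499,-.318,.10],81.25);print(r.get_obs()['wrist_force'])
n='scene'
cv2.imwrite('pics/v7.png',cv2.resize(viewer.snapshot(n)[180:300,200:320],None,fx=5,fy=5,interpolation=0))"
```

```text
shift [ -6.45 -21.44   1.08] turn [-0.0018  0.006  -0.004 ] w 0.0446 t 6.2
[ 0.53641386 -0.15695017 -0.72450094]
```

View pics/v7.png

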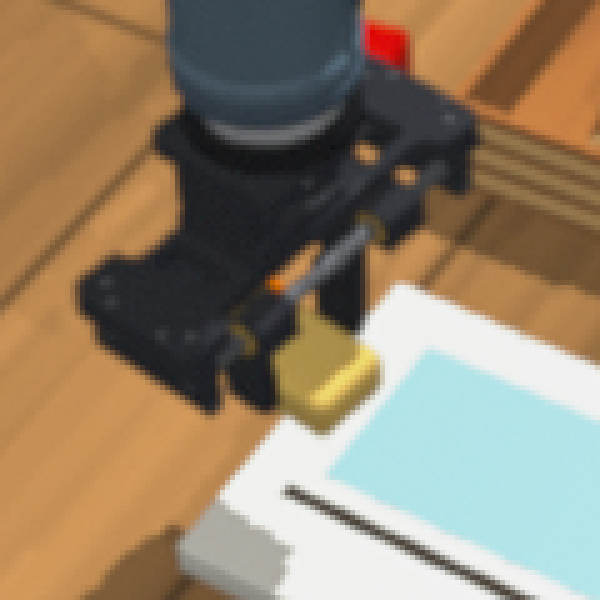

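The bar is held, and the free end of the joint now shows. Moving to the middle dome.

>>> arm_command --steps '[[[-1.6, -5.3, 0], [0, 0, 0], 3.5], [[-3.2, -10.6, 0], [0, 0, 0], 3.5], [[-4.8, -15.9, 0], [0, 0, 0], 3.5], [[-6.4, -21.4, 0], [0, 0, 0], 3.5], [[-6.4, -21.4, 0.0], [0, 0, 0], 3.5]]'

```text
time: 6.88
ee_pos: [0.4955, -0.32, 0.0726]
orientation: [-0.0, 0.08, 0.997, -0.0]
wrist_force: [0.1, 0.3, -0.4]
gripper_width: 0.0442
grip_force: 30.0
```

```bash
cat >> h.py <<'E'
def soap(z):
    """soap on/at dome: centroid of yellow top face, both cams"""
    for n in("top","scene"):
        im=viewer.snapshot(n);
        c=w2px(n,[.499,-.318,z]);hs=cv2.cvtColor(im,cv2.COLOR_BGR2HSV);m=cv2.inRange(hs,(18,70,60),(35,255,255))
        w=np.zeros_like(m);x,y=c.astype(int);w[y-45:y+45,x-45:x+45]=255
        nl,l,st,ce=cv2.connectedComponentsWithStats(m&w)
        if nl<2: print(n,"none");continue
        k=1+np.argmax(st[1:,4]);rc=rect(n,l==k,z);print(n,np.round(np.concatenate([rc[0],rc[1],[rc[2]]]),1),st[k,4])
E
python3 -c "
from h import *
for i in range(4): r.get_obs()
to([.499,-.318,.054],81.25);print(r.get_obs()['ee_pos'],r.get_obs()['grip_force']);soap(.13);to([.499,-.318,.054],81.25)"
```

```text
shift [-0.32  0.26  5.16] turn [-0.0002 -0.0006 -0.0083] w 0.0442 t 6.875
[ 0.49550945 -0.32000633  0.07258573] 29.99958962202072
top [ 469.  -292.8   11.6   17.    87.3] 49
scene [ 512.4 -326.7   49.9   55.2   81.2] 506
shift [-0.45 -0.17  5.11] turn [ 0.0023 -0.0027 -0.0055] w 0.0447 t 6.975
```

>>> arm_command --steps '[[[-0.4, 0, 2], [0, 0, 0], 3.5], [[-0.4, 0, 4], [0, 0, 0], 3.5], [[-0.4, 0, 4.6], [0, 0, 0], 3.5], [[-0.4, 0, 4.6], [0, 0, 0], 3.5], [[-0.4, 0, 4.6], [0, 0, 0], 3.5]]'

```text
time: 7.6
ee_pos: [0.5005, -0.3173, 0.0285]
orientation: [0.0, 0.078, 0.997, -0.0]
wrist_force: [-0.3, 0.1, -0.8]
gripper_width: 0.0446
grip_force: 30.0
```

```bash
python3 -c "
from h import *
to([.499,-.318,.0526],81.25);print(r.get_obs()['ee_pos'],r.get_obs()['wrist_force'],r.get_obs()['grip_force'])
for n in ('top','scene'):
  im=viewer.snapshot(n);c=w2px(n,[.499,-.318,.06]).astype(int);a=cv2.resize(im[c[1]-45:c[1]+45,c[0]-40:c[0]+40],None,fx=5,fy=5,interpolation=0)
  cv2.imwrite('pics/p_%s.png'%n,a)
  to([.499,-.318,.0526],81.25)
cv2.imwrite('pics/v8.png',np.hstack([cv2.imread('pics/p_top.png'),cv2.imread('pics/p_scene.png')]))"
```

```text
shift [ 0.14 -0.09  0.89] turn [-0.0006  0.0008 -0.0039] w 0.0446 t 7.6
[ 0.50054573 -0.31734489  0.02851341] [-0.25660321  0.09561677 -0.83429286] 29.9997541308403
shift [ 0.15 -0.08  0.91] turn [-0.0008  0.0011 -0.0039] w 0.0446 t 7.65
shift [ 0.16 -0.07  0.92] turn [-0.0009  0.0012 -0.0041] w 0.0447 t 7.7
```

View pics/v8.png

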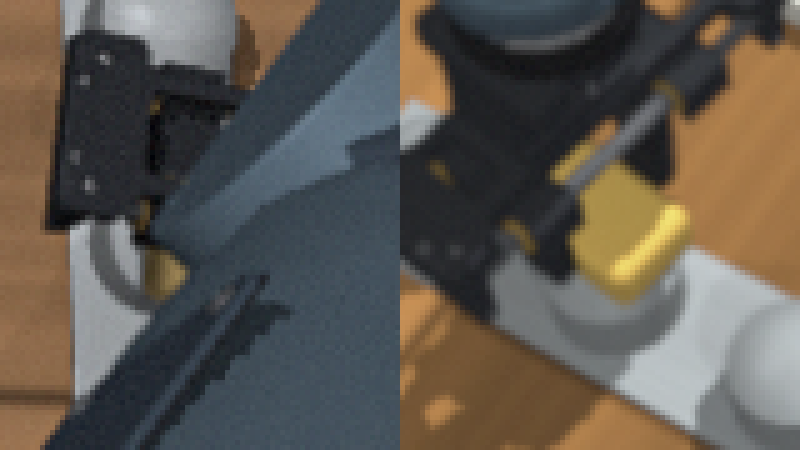

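```bash
python3 -c "
from h import *
c=w2px('scene',[.499,-.318,.06]).astype(int)
a=np.radians(-8.75);u=np.array([np.cos(a),np.sin(a),0]);v=np.array([-u[1],u[0],0])
for sx in(1,-1):
 for sy in(-1,1):
  for z in(.0545,.0805):
   p=np.array([.5005,-.3173,z])+u*.035*sx+v*.0225*sy;p[2]=z;print(sx,sy,z,((w2px('scene',p)-c+(40,45))*5+(400,0)).round())
"
```

```text
1 -1 0.0545 [631. 317.]
1 -1 0.0805 [623. 284.]
1 1 0.0545 [705. 243.]
1 1 0.0805 [698. 210.]
-1 -1 0.0545 [512. 226.]
-1 -1 0.0805 [502. 193.]
-1 1 0.0545 [586. 156.]
-1 1 0.0805 [577. 122.]
```

The bar's drawn corners match the prediction to within 2–3 mm. Lowering it onto the crown.

>>> arm_command --steps '[[[0, -0.1, 0.4], [0, 0, 0], 3.5], [[0, -0.1, 0.7], [0, 0, 0], 3.5], [[0, -0.1, 0.8], [0, 0, 0], 3.5], [[0, -0.1, 0.85], [0, 0, 0], 3.5], [[0, -0.1, 0.85], [0, 0, 0], 3.5]]'

```text
time: 8.32
ee_pos: [0.4999, -0.3181, 0.0197]
orientation: [-0.0, 0.078, 0.997, 0.0]
wrist_force: [-0.7, 1.0, 2.7]
gripper_width: 0.0448
grip_force: 30.0
```

>>> arm_command --steps '[[[0, 0, 0.05], [0, 0, 0], 3.5], [[0, 0, 0.1], [0, 0, 0], 3.5], [[0, 0, 0.1], [0, 0, 0], 3.5]]'

```text
time: 8.7
ee_pos: [0.5, -0.3181, 0.0196]
orientation: [-0.0, 0.078, 0.997, -0.0]
wrist_force: [-3.7, 4.0, 9.5]
gripper_width: 0.0448
grip_force: 30.0
```

>>> arm_command --steps '[[[0, 0, -0.1], [0, 0, 0], 3.5], [[0, 0, -0.1], [0, 0, 0], 3.5], [[0, 0, -0.1], [0, 0, 0], 4.6], [[0, 0, -0.1], [0, 0, 0], 4.9], [[0, 0, -0.1], [0, 0, 0], 5.5]]'

```text
time: 9.32
ee_pos: [0.4999, -0.3181, 0.0194]
orientation: [-0.0, 0.078, 0.997, 0.0]
wrist_force: [-0.3, -0.3, -0.4]
gripper_width: 0.0549
grip_force: 0.0
```

>>> arm_command --steps '[[[0, 0, 0], [0, 0, 0], 7.0], [[0, 0, 0], [0, 0, 0], 7.0], [[0, 0, -1], [0, 0, 0], 7.0], [[0, 0, -4], [0, 0, 0], 7.0], [[0, 0, -9], [0, 0, 0], 7.0]]'

```text
time: 9.95
ee_pos: [0.4989, -0.3171, 0.1093]
orientation: [-0.001, 0.078, 0.997, 0.001]
wrist_force: [0.4, -1.5, 0.9]
gripper_width: 0.0699
grip_force: 0.0
```

```bash
python3 -c "
from h import *
to([.469,.308,.14],91);print(r.get_obs()['ee_pos'])
soap(.0715)"
```

```text
shift [12.72 61.28  0.4 ] turn [ 0.0023 -0.0028 -0.1743] w 0.0699 t 9.95
[ 0.49889656 -0.31711311  0.10934036]
top [ 487.9 -310.5   44.9   50.7   81.2] 417
scene [ 502.1 -322.8   50.1   77.1   81.3] 740
```

The bar rests on the dome, centred near (.500,-.319). Heading for the crate.

>>> arm_command --steps '[[[0, 0, -2], [0, 0, 0], 5.0], [[1.2, 5.8, -2], [0, 0, -0.03], 5.0], [[2.4, 11.6, -2], [0, 0, -0.06], 5.0], [[3.6, 17.4, -2], [0, 0, -0.1], 5.0], [[4.8, 23.2, -2], [0, 0, -0.17], 5.0]]'

```text
time: 10.68
ee_pos: [0.4885, -0.0797, 0.1297]
orientation: [0.0, -0.007, 1.0, -0.0]
wrist_force: [1.2, 1.1, 0.2]
gripper_width: 0.0503
grip_force: 0.0
```

Run:
```python
from h import *
soap(.0715)
n="top";im=viewer.snapshot(n);cv2.imwrite("pics/top3.png",im)
hs=cv2.cvtColor(im,cv2.COLOR_BGR2HSV);m=cv2.inRange(hs,(45,90,30),(85,255,255));m[:,:130]=0;m[:180]=0;m[310:]=0;m[:,285:]=0
print("brush",rect(n,m,.03),m.sum()/255)
# ridge top (z=.056): brightest greens
t=plane(n,.054,.53,.305,.12,.2)(im);v=cv2.cvtColor(t,cv2.COLOR_BGR2HSV);mm=cv2.inRange(v,(45,90,130),(85,255,255))
nl,l,st,ce=cv2.connectedComponentsWithStats(mm)
for k in range(1,nl):
  if st[k,4]>300:
    c,_=cv2.findContours((l==k).astype(np.uint8),0,1);rc=cv2.minAreaRect(c[0]);print("ridge@.054",.63-rc[0][1]/2000,.365-rc[0][0]/2000,np.array(rc[1])/2,rc[2])
t2=plane(n,.03,.53,.305,.12,.2)(im)
cv2.imwrite("pics/v9.png",cv2.resize(np.hstack([t,t2]),(800,667))[0:600])
to([.469,.308,.14],91)
```

```text
top [ 498.6 -314.    48.7   73.1   80.6] 803
scene [ 502.2 -322.7   51.3   77.    81.7] 755
brush ((527.23974609375, 304.928466796875), (128.33819580078125, 50.77057647705078), 0.5816395878791809) 1245.0
ridge@.054 0.56575 0.29325 [36.5 33.5] 90.0
ridge@.054 0.5095000152587891 0.31125000762939453 [95.99998474 23.49999619] 90.0
shift [ 1.26 38.72  2.27] turn [0.0001 0.0001 0.0002] w 0.0499 t 10.825
```

View pics/v9.png

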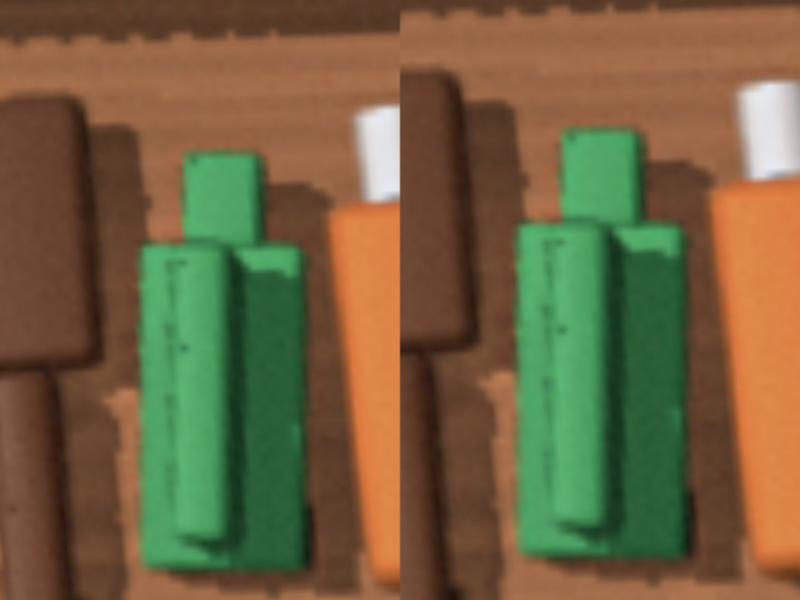

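The soap sits at (.499,-.315) in both views, at rest. The brush ridge centre is at (.512,.304) with yaw about 0, so the origin is near (.5275,.304). I'll grip at brush x=0.

>>> arm_command --steps '[[[-1, 6.0, 0], [0, 0, 0], 5.0], [[-2, 12.0, 0], [0, 0, 0], 5.0], [[-3, 18, 0], [0, 0, 0], 5.0], [[-4, 24, 0], [0, 0, 0], 5.0], [[-4.5, 30, 0], [0, 0, 0], 5.0]]'

```text
time: 11.45
ee_pos: [0.5313, 0.2197, 0.1297]
orientation: [0.001, -0.006, 1.0, -0.0]
wrist_force: [0.2, 0.3, 0.4]
gripper_width: 0.0502
grip_force: 0.0
```

>>> arm_command --steps '[[[-0.1, 5.0, 0], [0, 0, 0], 5.0], [[-0.1, 8.4, 2], [0, 0, 0], 5.0], [[-0.1, 8.4, 4], [0, 0, 0], 5.0], [[-0.1, 8.4, 4], [0, 0, 0], 5.0]]'

```text
time: 11.95
ee_pos: [0.5286, 0.3012, 0.087]
orientation: [-0.002, -0.006, 1.0, -0.001]
wrist_force: [0.2, 0.4, -0.2]
gripper_width: 0.05
grip_force: 0.0
```

Run:
```python
from h import *
for n in("scene","top"):
    im=viewer.snapshot(n);cv2.imwrite(f"pics/{n}4.png",im)
    hs=cv2.cvtColor(im,cv2.COLOR_BGR2HSV);m=cv2.inRange(hs,(45,90,30),(85,255,255));m[:,:130]=0;m[:160]=0;m[310:]=0
    m0=cv2.cvtColor(cv2.imread(f"pics/{n}1.png"),cv2.COLOR_BGR2HSV);m0=cv2.inRange(m0,(45,90,30),(85,255,255));m0[:,:130]=0;m0[:160]=0;m0[310:]=0
    for q in(m0,m):
        y,x=np.nonzero(q);print(n,len(x),x.min() if len(x) else 0,x.max() if len(x) else 0,y.min() if len(x) else 0,y.max() if len(x) else 0)
to([.5275,.3045,.036],90.3)
```

```text
scene 628 334 377 173 198
scene 630 334 377 173 198
top 1248 191 218 218 277
top 744 194 218 232 277
shift [0.27 0.31 8.64] turn [-0.0005 -0.0005  0.0059] w 0.05 t 12.05
```

The brush is unmoved. Descending.

>>> arm_command --steps '[[[0.1, 0.2, 3], [0, 0, 0], 4.8], [[0.1, 0.2, 5.5], [0, 0, 0], 4.8], [[0.1, 0.2, 6.5], [0, 0, 0], 4.8], [[0.1, 0.2, 6.5], [0, 0, 0], 4.8], [[0.1, 0.2, 6.5], [0, 0, 0], 4.8]]'

```text
time: 12.68
ee_pos: [0.5299, 0.3051, 0.026]
orientation: [0.001, -0.006, 1.0, 0.0]
wrist_force: [-0.7, 0.9, 1.0]
gripper_width: 0.0482
grip_force: 0.0
```

Run:
```python
from h import *
to([.5275,.3045,.036],90.3)
```

```text
shift [ 0.25 -0.06  2.3 ] turn [0.0007 0.0021 0.0075] w 0.0482 t 12.675
```

>>> arm_command --steps '[[[0.2, 0, 1.0], [0, 0, 0.0], 4.8], [[0.2, 0, 1.8], [0, 0, 0], 4.8], [[0.2, 0, 2.3], [0, 0, 0], 4.8], [[0.2, 0, 2.3], [0, 0, 0], 4.8], [[0.2, 0, 2.3], [0, 0, 0], 4.8]]'

```text
time: 13.3
ee_pos: [0.5268, 0.3051, 0.0016]
orientation: [0.0, -0.007, 1.0, 0.0]
wrist_force: [-1.1, -0.5, -0.1]
gripper_width: 0.0479
grip_force: 0.0
```

>>> arm_command --steps '[[[0, 0, 0], [0, 0, 0], 2.5], [[0, 0, 0], [0, 0, 0], 1.0], [[0, 0, 0], [0, 0, 0], 1.0], [[0, 0, 0], [0, 0, 0], 1.0], [[0, 0, 0], [0, 0, 0], 1.0]]'

```text
time: 13.92
ee_pos: [0.5268, 0.3051, 0.0016]
orientation: [0.0, -0.007, 1.0, 0.0]
wrist_force: [0.1, 0.8, 0.3]
gripper_width: 0.0176
grip_force: 29.9
```

Run:
```python
from h import *
to([.5275,.3045,.036],90.3);print(r.get_obs()["ee_pos"],r.get_obs()["grip_force"],r.get_obs()["wrist_force"])
```

```text
shift [-0.06 -0.06 -0.14] turn [0.0001 0.0003 0.008 ] w 0.0176 t 13.925
[0.52684974 0.30513055 0.00162026] 29.872633516788483 [0.13220969 0.80713316 0.26340633]
```

Held. Lifting, and heading for the start of the joint.

>>> arm_command --steps '[[[0, 0, -0.5], [0, 0, 0], 1.0], [[0, 0, -2.5], [0, 0, 0], 1.0], [[0, 0, -6], [0, 0, 0], 1.0], [[0, 0, -10.5], [0, 0, 0], 1.0], [[0, 0, -13], [0, 0, 0], 1.0]]'

```text
time: 14.55
ee_pos: [0.5281, 0.3056, 0.1359]
orientation: [0.002, -0.007, 1.0, 0.001]
wrist_force: [-0.3, -0.2, -1.2]
gripper_width: 0.0173
grip_force: 29.9
```

>>> arm_command --steps '[[[1.5, -4.5, 0], [0, 0, 0], 1.0], [[3, -9, 0], [0, 0.03, 0], 1.0], [[4.5, -13.5, 0], [0, 0.06, 0], 1.0], [[6, -18, 0], [0, 0.1, 0], 1.0], [[7.5, -22.5, 0], [0, 0.13, 0], 1.0]]'

```text
time: 15.18
ee_pos: [0.4547, 0.0777, 0.1331]
orientation: [-0.064, -0.007, 0.998, -0.001]
wrist_force: [0.4, -0.9, -1.0]
gripper_width: 0.0175
grip_force: 29.9
```

```bash
cat >> h.py <<'E'
def tp(P,hd=89.2,tilt=.13,off=(-.0527,0,-.0044)):
    """move so that brush tip gets to P; off = tip in rep tool frame at level: tool x=-world x, z down"""
    global OFF
    y=np.array([np.cos(np.radians(hd)),np.sin(np.radians(hd)),0]);z=np.array([0,0,-1.]);x=np.cross(y,z)
    T=R.from_matrix(np.array([x,y,z]).T)*R.from_rotvec([0,tilt,0]);o=r.get_obs();M=rot()
    pos=np.array(P)-T.apply(off);cur=o["ee_pos"]+M.apply(off)
    print("shift",(M.inv().apply(pos-o["ee_pos"])*100).round(2),"turn",(M.inv()*T).as_rotvec().round(3),"tip",cur.round(4),"F",o["wrist_force"].round(2),"w",round(o["gripper_width"],4),round(o["grip_force"],1),"t",o["time"])
E
python3 -c "
from h import *
tp([.458,-.0985,.06])"
```

```text
shift [  4.23 -17.48   7.67] turn [-0.004  0.001  0.027] tip [0.5075 0.0784 0.1307] F [ 0.44 -0.87 -0.97] w 0.0175 29.9 t 15.175
```

>>> arm_command --steps '[[[1.2, -5, 0.7], [0, 0, 0.01], 1.0], [[2.4, -10, 2.0], [0, 0, 0.02], 1.0], [[3.6, -15, 3.5], [0, 0, 0.027], 1.0], [[4.2, -17.5, 6.0], [0, 0, 0.027], 1.0], [[4.2, -17.5, 6.0], [0, 0, 0.027], 1.0]]'

```text
time: 15.8
ee_pos: [0.4064, -0.0974, 0.0774]
orientation: [-0.066, 0.009, 0.998, -0.001]
wrist_force: [0.1, -0.6, -1.2]
gripper_width: 0.0178
grip_force: 29.9
```

```bash
python3 -c "
from h import *
tp([.458,-.0985,.024])
for n in('scene','top'):cv2.imwrite('pics/%s5.png'%n,viewer.snapshot(n))
off=(-.0527,0,-.0044);o=r.get_obs();t=o['ee_pos']+rot().apply(off)
L=[]
for n in('scene','top'):
  a=cv2.imread('pics/%s5.png'%n)
  c=w2px(n,t).astype(int);b=cv2.resize(a[c[1]-50:c[1]+50,c[0]-40:c[0]+40],None,fx=5,fy=5,interpolation=0)
  for P,col in((t,(0,0,255)),((.458,-.0985,.02),(255,0,0))):
    q=((w2px(n,P)-c+(40,50))*5).astype(int);cv2.drawMarker(b,tuple(int(v) for v in q),col,1,20,1)
  L.append(b)
cv2.imwrite('pics/v10.png',np.hstack(L))
tp([.458,-.0985,.024])"
```

```text
shift [-0.55 -0.02  5.06] turn [-0.002 -0.001 -0.004] tip [ 0.4592 -0.0983  0.0748] F [ 0.08 -0.59 -1.22] w 0.0178 29.9 t 15.8
shift [-0.38 -0.12  5.2 ] turn [-0.004  0.001 -0.001] tip [ 0.4609 -0.0972  0.0762] F [-0.2   0.82  0.02] w 0.0179 29.9 t 15.9
```

View pics/v10.png

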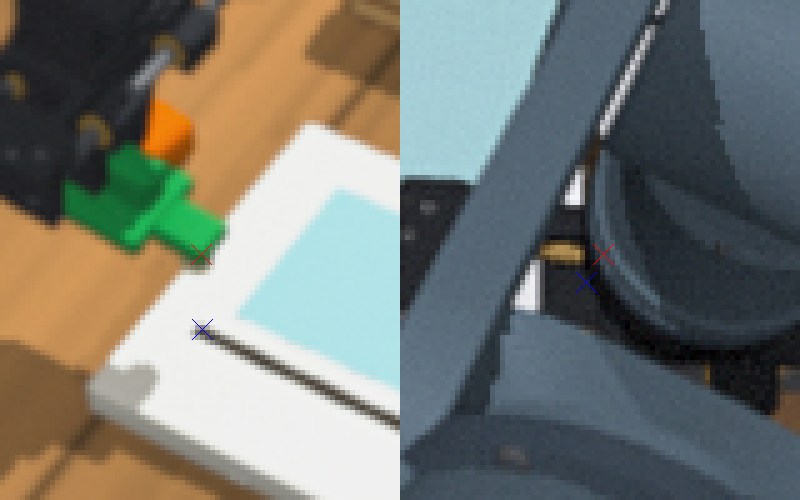

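The brush is held, with the nose at (205,250) in the scene crop and the predicted tip just under it. The target mark lies on the joint's free end. Lowering to contact.

>>> arm_command --steps '[[[0, 0, 2], [0, 0, 0], 1.0], [[-0.2, -0.1, 4], [0, 0, 0], 1.0], [[-0.4, -0.1, 5], [0, 0, 0], 1.0], [[-0.4, -0.1, 5.2], [0, 0, 0], 1.0], [[-0.4, -0.1, 5.2], [0, 0, 0], 1.0]]'

```text
time: 16.52
ee_pos: [0.4054, -0.0976, 0.026]
orientation: [-0.065, 0.007, 0.998, -0.002]
wrist_force: [-0.4, 0.1, -1.3]
gripper_width: 0.0177
grip_force: 29.9
```

```bash
python3 -c "
from h import *
tp([.458,-.0985,.017])"
```

```text
shift [-0.06 -0.02  0.65] turn [-0.004  0.001  0.001] tip [ 0.4582 -0.0983  0.0236] F [-0.42  0.06 -1.3 ] w 0.0177 29.9 t 16.525
```

```bash
cat >> h.py <<'E'
def favg(n=6):
    F=[]
    for _ in range(n): viewer.snapshot("top");F.append(r.get_obs()["wrist_force"])
    print("F",np.mean(F,0).round(2),np.std(F,0).round(2))
E
python3 -c "
from h import *
favg()"
```

```text
F [-0.24 -0.03 -1.4 ] [0.53 0.45 0.3 ]
```

>>> arm_command --steps '[[[0, 0, 0.4], [0, 0, 0], 1.0], [[0, 0, 0.7], [0, 0, 0], 1.0], [[0, 0, 0.7], [0, 0, 0], 1.0]]'

```text
time: 17.2
ee_pos: [0.4041, -0.0979, 0.0184]
orientation: [-0.065, 0.007, 0.998, -0.001]
wrist_force: [0.2, -0.4, 0.5]
gripper_width: 0.0174
grip_force: 29.9
```

```bash
python3 -c "
from h import *
favg()
tp([.458,-.0985,.017])"
```

```text
F [ 0.73 -0.17  0.68] [0.36 0.34 0.52]
shift [-0.1   0.01 -0.1 ] turn [-0.004  0.    -0.   ] tip [ 0.4569 -0.0985  0.0161] F [ 0.05 -0.49  0.06] w 0.0175 29.9 t 17.5
```

>>> arm_command --steps '[[[-0.1, 0, -0.3], [0, 0, 0], 1.0], [[-0.1, 0, -0.3], [0, 0, 0], 1.0], [[-0.1, 0, -0.3], [0, 0, 0], 1.0]]'

```text
time: 17.88
ee_pos: [0.405, -0.0976, 0.0212]
orientation: [-0.065, 0.007, 0.998, -0.001]
wrist_force: [-0.9, 0.4, -0.4]
gripper_width: 0.0177
grip_force: 29.9
```

```bash
python3 -c "
from h import *
favg(8)
c=np.array([.638,-.1015,.019]);u=np.array([np.cos(-.0155),np.sin(-.0155),0]);v=np.array([-u[1],u[0],0])
tp(c-.18*u);tp(c-.12*u);tp(c);tp(c+.105*v)"
```

```text
F [-1.17 -0.12  0.06] [0.44 0.36 0.72]
shift [-0.01 -0.04 -0.03] turn [-0.003 -0.    -0.   ] tip [ 0.4579 -0.0983  0.0187] F [-1.68 -0.68  0.66] w 0.0178 29.9 t 18.275
shift [-5.96 -0.05 -0.81] turn [-0.003 -0.    -0.   ] tip [ 0.4579 -0.0983  0.0187] F [-1.68 -0.68  0.66] w 0.0178 29.9 t 18.275
shift [-17.86  -0.07  -2.36] turn [-0.003 -0.    -0.   ] tip [ 0.4579 -0.0983  0.0187] F [-1.68 -0.68  0.66] w 0.0178 29.9 t 18.275
shift [-17.87  10.43  -2.4 ] turn [-0.003 -0.    -0.   ] tip [ 0.4579 -0.0983  0.0187] F [-1.68 -0.68  0.66] w 0.0178 29.9 t 18.275
```

Steady contact at about 1.5 N. Sweeping the long leg at about 3.2 cm/s.

>>> arm_command --steps '[[[-0.4, 0, -0.05], [0, 0, 0], 1.0], [[-0.8, 0, -0.1], [0, 0, 0], 1.0], [[-1.2, 0, -0.16], [0, 0, 0], 1.0], [[-1.6, 0, -0.21], [0, 0, 0], 1.0], [[-2.0, 0, -0.26], [0, 0, 0], 1.0]]'

```text
time: 18.9
ee_pos: [0.4257, -0.098, 0.0213]
orientation: [-0.065, 0.007, 0.998, -0.001]
wrist_force: [-1.1, 0.3, 0.3]
gripper_width: 0.0177
grip_force: 29.9
```

>>> arm_command --steps '[[[-0.4, 0, -0.05], [0, 0, 0], 1.0], [[-0.8, 0, -0.1], [0, 0, 0], 1.0], [[-1.2, 0, -0.16], [0, 0, 0], 1.0], [[-1.6, 0, -0.21], [0, 0, 0], 1.0], [[-2.0, 0, -0.26], [0, 0, 0], 1.0]]'

```text
time: 19.52
ee_pos: [0.4459, -0.0982, 0.0213]
orientation: [-0.065, 0.007, 0.998, -0.001]
wrist_force: [-0.4, -0.2, 0.5]
gripper_width: 0.0177
grip_force: 29.9
```

>>> arm_command --steps '[[[-0.4, 0, -0.05], [0, 0, 0], 1.0], [[-0.8, 0, -0.1], [0, 0, 0], 1.0], [[-1.2, 0, -0.16], [0, 0, 0], 1.0], [[-1.6, 0, -0.21], [0, 0, 0], 1.0], [[-2.0, 0, -0.26], [0, 0, 0], 1.0]]'

```text
time: 20.15
ee_pos: [0.466, -0.0985, 0.0213]
orientation: [-0.065, 0.007, 0.998, -0.001]
wrist_force: [-1.4, 0.7, 0.7]
gripper_width: 0.0175
grip_force: 29.9
```

```bash
cat >> h.py <<'E'
def seen():
    """brush in scene picture: expected vs seen nose end of green"""
    im=viewer.snapshot("scene");hs=cv2.cvtColor(im,cv2.COLOR_BGR2HSV);m=cv2.inRange(hs,(45,90,30),(85,255,255));m[:150]=0;m[:,:150]=0;m[:,420:]=0
    nl,l,st,ce=cv2.connectedComponentsWithStats(m);k=1+np.argmax(st[1:,4]);y,x=np.nonzero(l==k)
    o=r.get_obs();t=w2px("scene",o["ee_pos"]+rot().apply((-.0527,0,-.0044)))
    i=np.argmax(x+y*.8);print("green area",len(x),"nose px rel. tip",(np.array([x[i],y[i]])-t).round(1),"right",(x.max()-t[0]).round(1))
C=np.array([.638,-.1015,.019]);U=np.array([np.cos(-.0155),np.sin(-.0155),0]);W=np.array([-U[1],U[0],0])
E
python3 -c "
from h import *
seen();favg(4);tp(C-.12*U);tp(C)"
```

```text
green area 396 nose px rel. tip [ 1.8 -0.3] right 5.8
F [0.12 0.37 0.15] [0.58 0.53 0.5 ]
shift [ 0.09 -0.03  0.  ] turn [-0.004  0.001 -0.   ] tip [ 0.519  -0.0993  0.0189] F [ 1.05  1.1  -0.16] w 0.0173 29.9 t 20.4
shift [-11.81  -0.06  -1.54] turn [-0.004  0.001 -0.   ] tip [ 0.519  -0.0993  0.0189] F [ 1.05  1.1  -0.16] w 0.0173 29.9 t 20.4
```

>>> arm_command --steps '[[[-0.4, 0, -0.05], [0, 0, 0], 1.0], [[-0.8, 0, -0.1], [0, 0, 0], 1.0], [[-1.2, 0, -0.16], [0, 0, 0], 1.0], [[-1.6, 0, -0.21], [0, 0, 0], 1.0], [[-2.0, 0, -0.26], [0, 0, 0], 1.0]]'

```text
time: 21.02
ee_pos: [0.4862, -0.0988, 0.0212]
orientation: [-0.065, 0.007, 0.998, -0.001]
wrist_force: [-1.6, 0.5, 0.3]
gripper_width: 0.0177
grip_force: 29.9
```

>>> arm_command --steps '[[[-0.4, 0, -0.05], [0, 0, 0], 1.0], [[-0.8, 0, -0.1], [0, 0, 0], 1.0], [[-1.2, 0, -0.16], [0, 0, 0], 1.0], [[-1.6, 0, -0.21], [0, 0, 0], 1.0], [[-2.0, 0, -0.26], [0, 0, 0], 1.0]]'

```text
time: 21.65
ee_pos: [0.5064, -0.0991, 0.0212]
orientation: [-0.065, 0.007, 0.998, -0.001]
wrist_force: [0.0, -0.6, -0.0]
gripper_width: 0.0176
grip_force: 29.9
```

>>> arm_command --steps '[[[-0.4, 0, -0.05], [0, 0, 0], 1.0], [[-0.8, 0, -0.1], [0, 0, 0], 1.0], [[-1.2, 0, -0.16], [0, 0, 0], 1.0], [[-1.6, 0, -0.21], [0, 0, 0], 1.0], [[-2.0, 0, -0.26], [0, 0, 0], 1.0]]'

```text
time: 22.28
ee_pos: [0.5265, -0.0994, 0.0212]
orientation: [-0.065, 0.007, 0.998, -0.001]
wrist_force: [-1.1, -0.4, 0.4]
gripper_width: 0.0178
grip_force: 29.9
```

```bash
python3 -c "
from h import *
seen();favg(4);tp(C-.06*U);tp(C)"
```

```text
green area 382 nose px rel. tip [1.8 0.5] right 5.8
F [ 0.25 -0.08 -0.14] [0.26 0.78 0.36]
shift [ 0.15 -0.04  0.  ] turn [-0.004  0.001 -0.   ] tip [ 0.5795 -0.1001  0.0189] F [ 0.27 -1.16 -0.66] w 0.0172 29.9 t 22.525
shift [-5.8  -0.06 -0.77] turn [-0.004  0.001 -0.   ] tip [ 0.5795 -0.1001  0.0189] F [ 0.27 -1.16 -0.66] w 0.0172 29.9 t 22.525
```

>>> arm_command --steps '[[[-0.4, 0, -0.05], [0, 0, 0], 1.0], [[-0.8, 0, -0.1], [0, 0, 0], 1.0], [[-1.2, 0, -0.16], [0, 0, 0], 1.0], [[-1.6, 0, -0.21], [0, 0, 0], 1.0], [[-2.0, 0, -0.26], [0, 0, 0], 1.0]]'

```text
time: 23.15
ee_pos: [0.5467, -0.0996, 0.0212]
orientation: [-0.065, 0.007, 0.998, -0.001]
wrist_force: [-0.7, -0.7, 0.5]
gripper_width: 0.0178
grip_force: 29.9
```

>>> arm_command --steps '[[[-0.4, 0, -0.05], [0, 0, 0], 1.0], [[-0.8, 0, -0.1], [0, 0, 0], 1.0], [[-1.2, 0, -0.16], [0, 0, 0], 1.0], [[-1.6, 0, -0.21], [0, 0, 0], 1.0], [[-2.0, 0, -0.26], [0, 0, 0], 1.0]]'

```text
time: 23.78
ee_pos: [0.5668, -0.0999, 0.0212]
orientation: [-0.065, 0.007, 0.998, -0.001]
wrist_force: [-0.8, -0.2, -0.0]
gripper_width: 0.0177
grip_force: 29.9
```

>>> arm_command --steps '[[[-0.4, 0, -0.05], [0, 0, 0], 1.0], [[-0.8, 0, -0.1], [0, 0, 0], 1.0], [[-1.2, 0, -0.16], [0, 0, 0], 1.0], [[-1.6, 0, -0.21], [0, 0, 0], 1.0], [[-1.8, 0, -0.24], [0, 0, 0], 1.0]]'

```text
time: 24.4
ee_pos: [0.585, -0.1001, 0.0212]
orientation: [-0.065, 0.007, 0.998, -0.001]
wrist_force: [-0.3, -0.3, -0.1]
gripper_width: 0.0177
grip_force: 29.9
```

```bash
python3 -c "
from h import *
seen();favg(4);tp(C);tp(C+W*.105)"
```

```text
green area 352 nose px rel. tip [2.  0.4] right 5.0
F [0.55 0.03 0.02] [0.36 0.28 0.39]
shift [-0.02 -0.06 -0.02] turn [-0.004  0.001 -0.   ] tip [ 0.6378 -0.1009  0.0189] F [ 0.71  0.15 -0.34] w 0.0177 29.9 t 24.65
shift [-0.03 10.44 -0.06] turn [-0.004  0.001 -0.   ] tip [ 0.6378 -0.1009  0.0189] F [ 0.71  0.15 -0.34] w 0.0177 29.9 t 24.65
```

At the corner. Now the short leg.

>>> arm_command --steps '[[[0, 0.4, 0], [0, 0, 0], 1.0], [[0, 0.8, 0], [0, 0, 0], 1.0], [[0, 1.2, 0], [0, 0, 0], 1.0], [[0, 1.6, -0.01], [0, 0, 0], 1.0], [[0, 2.0, -0.01], [0, 0, 0], 1.0]]'

```text
time: 25.28
ee_pos: [0.585, -0.0798, 0.0213]
orientation: [-0.065, 0.007, 0.998, -0.001]
wrist_force: [1.0, -0.0, 0.5]
gripper_width: 0.0177
grip_force: 29.9
```

>>> arm_command --steps '[[[0, 0.4, 0], [0, 0, 0], 1.0], [[0, 0.8, 0], [0, 0, 0], 1.0], [[0, 1.2, 0], [0, 0, 0], 1.0], [[0, 1.6, -0.01], [0, 0, 0], 1.0], [[0, 2.0, -0.01], [0, 0, 0], 1.0]]'

```text
time: 25.9
ee_pos: [0.5853, -0.0599, 0.0213]
orientation: [-0.065, 0.007, 0.998, -0.001]
wrist_force: [-0.6, -1.1, 0.5]
gripper_width: 0.0178
grip_force: 29.9
```

>>> arm_command --steps '[[[0, 0.4, 0], [0, 0, 0], 1.0], [[0, 0.8, 0], [0, 0, 0], 1.0], [[0, 1.2, 0], [0, 0, 0], 1.0], [[0, 1.6, -0.01], [0, 0, 0], 1.0], [[0, 2.0, -0.01], [0, 0, 0], 1.0]]'

```text
time: 26.52
ee_pos: [0.5856, -0.0399, 0.0213]
orientation: [-0.065, 0.007, 0.998, -0.001]
wrist_force: [-0.3, -0.0, 0.8]
gripper_width: 0.0174
grip_force: 29.9
```

```bash
python3 -c "
from h import *
seen();favg(4);tp(C+W*.105)"
```

```text
green area 332 nose px rel. tip [ 3.8 -2.2] right 4.8
F [0.05 0.81 0.22] [0.38 0.13 0.51]
shift [-0.06  4.41 -0.04] turn [-0.003 -0.     0.   ] tip [ 0.6384 -0.0406  0.0188] F [-0.48  0.93 -0.37] w 0.0175 29.9 t 26.775
```

>>> arm_command --steps '[[[0, 0.4, 0], [0, 0, 0], 1.0], [[0, 0.8, 0], [0, 0, 0], 1.0], [[0, 1.2, 0], [0, 0, 0], 1.0], [[0, 1.6, -0.01], [0, 0, 0], 1.0], [[0, 2.0, -0.01], [0, 0, 0], 1.0]]'

```text
time: 27.4
ee_pos: [0.5859, -0.0199, 0.0214]
orientation: [-0.065, 0.007, 0.998, -0.001]
wrist_force: [-0.2, -0.1, -0.5]
gripper_width: 0.0179
grip_force: 29.9
```

>>> arm_command --steps '[[[0, 0.5, 0], [0, 0, 0], 1.0], [[0, 1.0, 0], [0, 0, 0], 1.0], [[0, 1.5, 0], [0, 0, 0], 1.0], [[0, 2.0, -0.01], [0, 0, 0], 1.0], [[0, 2.5, -0.01], [0, 0, 0], 1.0]]'

```text
time: 28.02
ee_pos: [0.5862, 0.0052, 0.0213]
orientation: [-0.065, 0.007, 0.998, -0.001]
wrist_force: [-0.3, -0.9, -0.4]
gripper_width: 0.0179
grip_force: 29.9
```

```bash
python3 -c "
from h import *
seen();favg(4);tp(C+W*.105);tp(C)"
```

```text
green area 306 nose px rel. tip [ 3.1 -1.3] right 5.1
F [-0.15  0.56 -0.18] [0.47 0.59 0.22]
shift [-0.06 -0.09 -0.02] turn [-0.003 -0.     0.   ] tip [0.639  0.0044 0.0189] F [ 0.3   0.52 -0.06] w 0.0179 29.9 t 28.275
shift [ -0.04 -10.59   0.02] turn [-0.003 -0.     0.   ] tip [0.639  0.0044 0.0189] F [ 0.3   0.52 -0.06] w 0.0179 29.9 t 28.275
```

Far end reached. Now back the same way.

>>> arm_command --steps '[[[0, -0.4, 0], [0, 0, 0], 1.0], [[0, -0.8, 0], [0, 0, 0], 1.0], [[0, -1.2, 0], [0, 0, 0], 1.0], [[0, -1.6, 0.01], [0, 0, 0], 1.0], [[0, -2.0, 0.01], [0, 0, 0], 1.0]]'

```text
time: 28.9
ee_pos: [0.5859, -0.0155, 0.0213]
orientation: [-0.065, 0.007, 0.998, -0.001]
wrist_force: [0.6, 0.9, -0.0]
gripper_width: 0.0175
grip_force: 29.9
```

>>> arm_command --steps '[[[0, -0.4, 0], [0, 0, 0], 1.0], [[0, -0.8, 0], [0, 0, 0], 1.0], [[0, -1.2, 0], [0, 0, 0], 1.0], [[0, -1.6, 0.01], [0, 0, 0], 1.0], [[0, -2.0, 0.01], [0, 0, 0], 1.0]]'

```text
time: 29.52
ee_pos: [0.5857, -0.0354, 0.0213]
orientation: [-0.065, 0.007, 0.998, -0.001]
wrist_force: [-0.9, 0.3, -0.4]
gripper_width: 0.0179
grip_force: 29.9
```

>>> arm_command --steps '[[[0, -0.4, 0], [0, 0, 0], 1.0], [[0, -0.8, 0], [0, 0, 0], 1.0], [[0, -1.2, 0], [0, 0, 0], 1.0], [[0, -1.6, 0.01], [0, 0, 0], 1.0], [[0, -2.0, 0.01], [0, 0, 0], 1.0]]'

```text
time: 30.15
ee_pos: [0.5854, -0.0554, 0.0213]
orientation: [-0.065, 0.007, 0.998, -0.001]
wrist_force: [-0.4, 0.8, 0.6]
gripper_width: 0.0177
grip_force: 29.9
```

>>> arm_command --steps '[[[0, -0.4, 0], [0, 0, 0], 1.0], [[0, -0.8, 0], [0, 0, 0], 1.0], [[0, -1.2, 0], [0, 0, 0], 1.0], [[0, -1.6, 0.01], [0, 0, 0], 1.0], [[0, -2.0, 0.01], [0, 0, 0], 1.0]]'

```text
time: 30.78
ee_pos: [0.5851, -0.0754, 0.0212]
orientation: [-0.065, 0.007, 0.998, -0.001]
wrist_force: [0.2, 0.9, -0.4]
gripper_width: 0.0176
grip_force: 29.9
```

```bash
python3 -c "
from h import *
seen();favg(4);tp(C)"
```

```text
green area 341 nose px rel. tip [ 3.2 -1.1] right 5.2
F [ 0.13 -0.83  0.04] [0.16 0.56 0.5 ]
shift [-0.04 -2.53 -0.01] turn [-0.004  0.    -0.   ] tip [ 0.6379 -0.0762  0.0188] F [ 0.23 -1.06  0.25] w 0.0177 29.9 t 31.025
```

>>> arm_command --steps '[[[0, -0.5, 0], [0, 0, 0], 1.0], [[0, -1.0, 0], [0, 0, 0], 1.0], [[0, -1.5, 0], [0, 0, 0], 1.0], [[0, -2.0, 0], [0, 0, 0], 1.0], [[0, -2.5, 0], [0, 0, 0], 1.0]]'

```text
time: 31.65
ee_pos: [0.5847, -0.1005, 0.0213]
orientation: [-0.065, 0.007, 0.998, -0.001]
wrist_force: [-0.9, 0.8, 1.2]
gripper_width: 0.0178
grip_force: 29.9
```

>>> arm_command --steps '[[[0, 0, 0], [0, 0, 0], 1.0], [[0, 0, 0], [0, 0, 0], 1.0], [[0.2, 0, 0.02], [0, 0, 0], 1.0], [[0.6, 0, 0.08], [0, 0, 0], 1.0], [[1.0, 0, 0.13], [0, 0, 0], 1.0]]'

```text
time: 32.28
ee_pos: [0.5744, -0.0998, 0.0213]
orientation: [-0.065, 0.007, 0.998, -0.001]
wrist_force: [1.6, 1.0, -0.3]
gripper_width: 0.0178
grip_force: 29.9
```

>>> arm_command --steps '[[[0.4, 0, 0.05], [0, 0, 0], 1.0], [[0.8, 0, 0.1], [0, 0, 0], 1.0], [[1.2, 0, 0.16], [0, 0, 0], 1.0], [[1.6, 0, 0.21], [0, 0, 0], 1.0], [[2.0, 0, 0.26], [0, 0, 0], 1.0]]'

```text
time: 32.9
ee_pos: [0.5542, -0.0997, 0.0214]
orientation: [-0.065, 0.007, 0.998, -0.001]
wrist_force: [0.6, 0.5, -0.3]
gripper_width: 0.0177
grip_force: 29.9
```

>>> arm_command --steps '[[[0.4, 0, 0.05], [0, 0, 0], 1.0], [[0.8, 0, 0.1], [0, 0, 0], 1.0], [[1.2, 0, 0.16], [0, 0, 0], 1.0], [[1.6, 0, 0.21], [0, 0, 0], 1.0], [[2.0, 0, 0.26], [0, 0, 0], 1.0]]'

```text
time: 33.52
ee_pos: [0.5341, -0.0995, 0.0214]
orientation: [-0.065, 0.007, 0.998, -0.001]
wrist_force: [1.4, -0.8, -0.6]
gripper_width: 0.0172
grip_force: 29.9
```

```bash
python3 -c "
from h import *
seen();favg(4);tp(C-.06*U);tp(C-.18*U)"
```

```text
green area 381 nose px rel. tip [2.4 0.4] right 6.4
F [-0.7  -0.03 -0.23] [0.5  0.65 0.22]
shift [ 0.87 -0.06  0.09] turn [-0.003 -0.001 -0.   ] tip [ 0.5867 -0.1001  0.0188] F [-0.98  1.08 -0.49] w 0.0177 29.9 t 33.775
shift [12.77 -0.03  1.66] turn [-0.003 -0.001 -0.   ] tip [ 0.5867 -0.1001  0.0188] F [-0.98  1.08 -0.49] w 0.0177 29.9 t 33.775
```

>>> arm_command --steps '[[[0.4, 0, 0.06], [0, 0, 0], 1.0], [[0.8, 0, 0.12], [0, 0, 0], 1.0], [[1.2, 0, 0.18], [0, 0, 0], 1.0], [[1.6, 0, 0.23], [0, 0, 0], 1.0], [[2.0, 0, 0.28], [0, 0, 0], 1.0]]'

```text
time: 34.4
ee_pos: [0.5139, -0.0992, 0.0212]
orientation: [-0.065, 0.007, 0.998, -0.001]
wrist_force: [1.0, -0.4, -0.2]
gripper_width: 0.0175
grip_force: 29.9
```

>>> arm_command --steps '[[[0.4, 0, 0.05], [0, 0, 0], 1.0], [[0.8, 0, 0.1], [0, 0, 0], 1.0], [[1.2, 0, 0.16], [0, 0, 0], 1.0], [[1.6, 0, 0.21], [0, 0, 0], 1.0], [[2.0, 0, 0.26], [0, 0, 0], 1.0]]'

```text
time: 35.02
ee_pos: [0.4937, -0.0989, 0.0212]
orientation: [-0.065, 0.007, 0.998, -0.001]
wrist_force: [0.7, -0.1, 0.4]
gripper_width: 0.0177
grip_force: 29.9
```

>>> arm_command --steps '[[[0.4, 0, 0.05], [0, 0, 0], 1.0], [[0.8, 0, 0.1], [0, 0, 0], 1.0], [[1.2, 0, 0.16], [0, 0, 0], 1.0], [[1.6, 0, 0.21], [0, 0, 0], 1.0], [[2.0, 0, 0.26], [0, 0, 0], 1.0]]'

```text
time: 35.65
ee_pos: [0.4735, -0.0986, 0.0212]
orientation: [-0.065, 0.007, 0.998, -0.001]
wrist_force: [1.5, -0.8, 0.5]
gripper_width: 0.0175
grip_force: 29.9
```

>>> arm_command --steps '[[[0.4, 0, 0.05], [0, 0, 0], 1.0], [[0.8, 0, 0.1], [0, 0, 0], 1.0], [[1.2, 0, 0.16], [0, 0, 0], 1.0], [[1.6, 0, 0.21], [0, 0, 0], 1.0], [[2.0, 0, 0.26], [0, 0, 0], 1.0]]'

```text
time: 36.28
ee_pos: [0.4534, -0.0984, 0.0212]
orientation: [-0.065, 0.007, 0.998, -0.001]
wrist_force: [0.2, 0.3, -1.1]
gripper_width: 0.0177
grip_force: 29.9
```

```bash
python3 -c "
from h import *
seen();favg(4);tp(C-.18*U)"
```

```text
green area 394 nose px rel. tip [1.7 1. ] right 5.7
F [-0.68 -0.41 -0.48] [0.47 0.23 0.41]
shift [ 4.77 -0.04  0.59] turn [-0.003 -0.001 -0.   ] tip [ 0.506  -0.099   0.0186] F [ 0.08 -0.14 -0.34] w 0.0178 29.9 t 36.525
```

>>> arm_command --steps '[[[0.4, 0, 0.06], [0, 0, 0], 1.0], [[0.8, 0, 0.11], [0, 0, 0], 1.0], [[1.2, 0, 0.17], [0, 0, 0], 1.0], [[1.6, 0, 0.22], [0, 0, 0], 1.0], [[2.0, 0, 0.27], [0, 0, 0], 1.0]]'

```text
time: 37.15
ee_pos: [0.4332, -0.0981, 0.0212]
orientation: [-0.065, 0.007, 0.998, -0.001]
wrist_force: [1.0, -0.4, -0.0]
gripper_width: 0.0175
grip_force: 29.9
```

>>> arm_command --steps '[[[0.4, 0, 0.05], [0, 0, 0], 1.0], [[0.8, 0, 0.1], [0, 0, 0], 1.0], [[1.2, 0, 0.16], [0, 0, 0], 1.0], [[1.6, 0, 0.21], [0, 0, 0], 1.0], [[2.0, 0, 0.26], [0, 0, 0], 1.0]]'

```text
time: 37.78
ee_pos: [0.4131, -0.0978, 0.0212]
orientation: [-0.065, 0.007, 0.998, -0.001]
wrist_force: [0.3, 0.6, -0.6]
gripper_width: 0.0174
grip_force: 29.9
```

>>> arm_command --steps '[[[0.4, 0, 0.06], [0, 0, 0], 1.0], [[0.8, 0, 0.11], [0, 0, 0], 1.0], [[0.8, 0, 0.12], [0, 0, 0], 1.0], [[0.8, 0, 0.12], [0, 0, 0], 1.0], [[0.8, 0, 0.12], [0, 0, 0], 1.0]]'

```text
time: 38.4
ee_pos: [0.405, -0.0976, 0.0209]
orientation: [-0.065, 0.007, 0.998, -0.001]
wrist_force: [-0.7, 0.1, 0.0]
gripper_width: 0.0177
grip_force: 29.9
```

```bash
python3 -c "
from h import *
seen();favg(6);tp(C-.18*U)
im=viewer.snapshot('top');cv2.imwrite('pics/top6.png',im)
soap(.0715)
# crate slot change check
a=cv2.absdiff(im,cv2.imread('pics/top1.png')).max(2);print('crate diff',(a[190:300,130:280]>50).sum(0).reshape(-1,10).sum(1))"
```

```text
green area 396 nose px rel. tip [ 1.4 -0.3] right 4.4
F [-0.8   0.08  0.49] [0.48 0.36 0.74]
shift [ 0.01 -0.03 -0.05] turn [-0.003 -0.    -0.   ] tip [ 0.458  -0.0984  0.0185] F [-0.54  0.01  1.52] w 0.0177 29.9 t 38.75
top [ 498.6 -314.1   48.8   72.8   81.2] 800
scene [ 502.1 -323.    50.5   77.1   81.3] 746
crate diff [  0   0   0   0   0   0 321 599 607 181   0   0   0   0   0]
```

The sweep is complete, the soap is still balanced, and only the brush slot in the crate has changed. Lifting and returning.

>>> arm_command --steps '[[[0.1, 0, -1], [0, 0, 0], 1.0], [[0.5, 0, -4], [0, 0, 0], 1.0], [[1, 0, -8], [0, 0, 0], 1.0], [[1.6, 0, -12], [0, 0, 0], 1.0], [[1.6, 0, -12], [0, 0, 0], 1.0]]'

```text
time: 39.52
ee_pos: [0.4075, -0.0985, 0.1456]
orientation: [-0.061, 0.007, 0.998, -0.003]
wrist_force: [-0.5, 0.2, -1.1]
gripper_width: 0.0179
grip_force: 29.9
```

```bash
python3 -c "
from h import *
tp([.5268+.0527,.3051,.139],90.8,0)"
```

```text
shift [-11.41  40.45  -0.59] turn [-0.005 -0.123 -0.028] tip [ 0.4603 -0.0992  0.1435] F [-0.49  0.16 -1.08] w 0.0179 29.9 t 39.525
```

>>> arm_command --steps '[[[-1.4, 5, 0], [0, -0.03, 0], 1.0], [[-2.8, 10, 0], [0, -0.06, -0.01], 1.0], [[-4.2, 15, -0.2], [0, -0.09, -0.02], 1.0], [[-5.6, 20, -0.3], [0, -0.125, -0.03], 1.0], [[-7.0, 25, -0.4], [0, -0.125, -0.03], 1.0]]'

```text
time: 40.15
ee_pos: [0.4773, 0.1534, 0.1349]
orientation: [-0.003, -0.008, 1.0, -0.001]
wrist_force: [0.5, -0.9, -0.9]
gripper_width: 0.0175
grip_force: 29.9
```

```bash
python3 -c "
from h import *
tp([.5268+.0527,.3051,.10],90.8,0)"
```

```text
shift [-5.22 15.02  3.88] turn [-0.002 -0.006  0.003] tip [0.53   0.1542 0.139 ] F [ 0.47 -0.95 -0.86] w 0.0175 29.9 t 40.15
```

>>> arm_command --steps '[[[-1.7, 5, 0], [0, 0, 0], 1.0], [[-3.4, 10, 0.5], [0, 0, 0], 1.0], [[-5.0, 14.6, 2], [0, 0, 0], 1.0], [[-5.0, 14.6, 3.5], [0, 0, 0], 1.0], [[-5.0, 14.6, 3.5], [0, 0, 0], 1.0]]'

```text
time: 40.78
ee_pos: [0.5233, 0.2975, 0.0976]
orientation: [-0.005, -0.008, 1.0, -0.002]
wrist_force: [-0.5, -0.9, -1.3]
gripper_width: 0.0176
grip_force: 29.9
```

```bash
python3 -c "
from h import *
im=viewer.snapshot('scene')
tp([.5268+.0527,.3051,.010],90.8,0)
a=cv2.absdiff(im,cv2.imread('pics/scene1.png')).max(2)
for q in('nailbrush','hairbrush','bottle','comb'):
  for d in spotter.boxes_of(q,'scene')[:1]: print(q,d['p'],np.round(d['point']),px2w('scene',d['point'],.02).round(3))
tp([.5268+.0527,.3051,.010],90.8,0)"
```

```text
shift [-0.35  0.73  9.33] turn [-0.003 -0.008  0.002] tip [0.5769 0.2982 0.1029] F [ 0.94 -1.04 -0.52] w 0.0174 29.9 t 40.825
nailbrush 0.68 [382. 163.] [0.544 0.453 0.02 ]
hairbrush 0.69 [370. 179.] [0.541 0.368 0.02 ]
bottle 0.94 [344. 202.] [0.519 0.24  0.02 ]
comb 0.43 [306. 285.] [ 0.568 -0.062  0.02 ]
shift [-0.11  0.68  9.59] turn [-0.001 -0.004  0.001] tip [0.5789 0.2984 0.1057] F [-0.23  0.93 -2.17] w 0.0177 29.9 t 41.025
```

Neighbours are in place. Lowering the brush into its slot.

>>> arm_command --steps '[[[-0.1, 0.5, 2], [0, 0, 0], 1.0], [[-0.1, 0.6, 5], [0, 0, 0], 1.0], [[-0.1, 0.6, 7.5], [0, 0, 0], 1.0], [[-0.1, 0.6, 9], [0, 0, 0], 1.0], [[-0.1, 0.6, 9.2], [0, 0, 0], 1.0]]'

```text
time: 41.65
ee_pos: [0.5251, 0.304, 0.0071]
orientation: [-0.004, -0.008, 1.0, -0.001]
wrist_force: [-0.1, 0.1, -0.8]
gripper_width: 0.0178
grip_force: 29.9
```

```bash
python3 -c "
from h import *
favg(3);tp([.5268+.0527,.3051,.006],90.8,0)"
```

```text
F [-0.31 -0.13 -0.94] [0.18 0.49 0.29]
shift [ 0.   -0.02  0.78] turn [-0.001 -0.004  0.002] tip [0.5796 0.3055 0.0136] F [-0.47  0.15 -0.98] w 0.0174 29.9 t 41.8
```

>>> arm_command --steps '[[[0, 0, 0.3], [0, 0, 0], 1.0], [[0, 0, 0.6], [0, 0, 0], 1.0], [[0, 0, 0.7], [0, 0, 0], 1.0], [[0, 0, 0.7], [0, 0, 0], 1.0]]'

```text
time: 42.3
ee_pos: [0.5262, 0.3044, 0.0017]
orientation: [-0.002, -0.008, 1.0, -0.001]
wrist_force: [-0.2, 0.3, 0.2]
gripper_width: 0.0176
grip_force: 29.9
```

>>> arm_command --steps '[[[0, 0, 0], [0, 0, 0], 2.2], [[0, 0, 0], [0, 0, 0], 3.0], [[0, 0, 0], [0, 0, 0], 4.2], [[0, 0, 0], [0, 0, 0], 4.5], [[0, 0, 0], [0, 0, 0], 4.5]]'

```text
time: 42.92
ee_pos: [0.526, 0.3044, 0.0016]
orientation: [-0.003, -0.008, 1.0, -0.001]
wrist_force: [-1.0, -0.7, -0.2]
gripper_width: 0.0451
grip_force: 0.0
```

>>> arm_command --steps '[[[0, 0, -1], [0, 0, 0], 4.5], [[0, 0, -3], [0, 0, 0], 4.5], [[0, 0, -7], [0, 0, 0], 4.5], [[0, 0, -12], [0, 0, 0], 4.5], [[0, 0, -17], [0, 0, 0], 4.5]]'

```text
time: 43.55
ee_pos: [0.527, 0.3047, 0.1749]
orientation: [-0.002, -0.008, 1.0, -0.0]
wrist_force: [0.9, 0.0, -0.0]
gripper_width: 0.0451
grip_force: 0.0
```

>>> arm_command --steps '[[[4, -4, 0], [0, 0, 0], 4.5], [[8, -8, 0], [0, 0, 0], 4.5], [[12, -12, 0], [0, 0, 0], 4.5], [[16, -16, 0], [0, 0, 0], 4.5], [[16, -16, 0], [0, 0, 0], 4.5]]'

```text
time: 44.18
ee_pos: [0.3677, 0.1406, 0.1737]
orientation: [-0.001, -0.007, 1.0, -0.001]
wrist_force: [0.3, 0.2, 0.4]
gripper_width: 0.0452
grip_force: 0.0
```

Run:
```python
from h import *
o=r.get_obs();print(o["ee_pos"],o["time"])
for n in("scene","top"):
    im=viewer.snapshot(n);ref=cv2.imread(f"pics/{n}1.png")
    for I in(ref,im):
        m=cv2.inRange(cv2.cvtColor(I,cv2.COLOR_BGR2HSV),(45,90,30),(85,255,255));m[:,:130]=0;m[:160]=0;m[310:]=0;m[:,400:]=0
        print(n,"brush",np.round(np.concatenate([np.ravel(v) for v in rect(n,m,.03)]),1),m.sum()//255)
    a=cv2.absdiff(im,ref).max(2)
    if n=="top":print("crate diff",(a[190:300,130:280]>50).sum(0).reshape(-1,10).sum(1))
soap(.0715)
```

```text
[0.3676999  0.14062793 0.1736878 ] 44.175
scene brush [523.1 308.5 131.1  74.    5.7] 628
scene brush [523.2 307.9 131.1  72.8   5.7] 627
top brush [5.272e+02 3.048e+02 1.283e+02 5.080e+01 5.000e-01] 1248
top brush [555.  304.9  72.7  50.7   2.2] 632
crate diff [  0   0  13 378 389 411 380 424 437 479 490 478 473 485 510]
top [ 498.2 -314.3   50.6   71.7   82.5] 805
scene [ 502.2 -322.6   50.6   77.1   81.6] 741
```

```bash
python3 -c "
from bench import r
print(r.finish_job())"
```

```text
the job is handed in; nothing more can be done
None
```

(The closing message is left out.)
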